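Set the stage light and hold a V-block against both stops

TASK

First swing the dimmer lever on the white light control box until it points in line with the small index tab at the rim of its dial, and leave it there. Then put the steel V-block, groove up, on the green measuring stage and press it gently into the corner, one long side flush against the longer stop and one end flush against the shorter stop. Finish while still holding it pressed against both stops, and leave the other things on the bench where they are.

Things in the scene. Friction and masses are not known exactly. Their poses are not given: they have to be found in the camera images.
- vblock: plain steel V-block, loose, starts upright on the bench: 60 long (its x) x 45 wide (its y) x 45 high, about 0.55 kg; a V groove 30 wide and 15 deep runs along its x in the top. The two long sides are flat and parallel, 45 apart, and can be gripped from above. Origin: centre of the underside, z up. Either end may face the short stop
- corner (a point): point on top of the fixed green measuring stage (170 x 170, top 25 above the bench) where the inner faces of the two stops would meet, 60 in +x and 60 in +y from the stage centre. Axes: the stage's, z up. Longer stop: along x, its inner face at y = 0; shorter stop: along y, inner face at x = 0. Free area towards -x, -y. The V-block is home with its origin at x -30, y -22.5, z 0
- stop_long: the longer stop: dark steel bar 104 x 14 x 12 high, fixed on the stage along its x, 12 above the stage top (37 above the bench). Origin: centre of its underside, which lies 60 in -x and 7 in +y of the corner point. Rigid. If the V-block is borne down hard on the stage, friction there takes up the sideways push before the stops do
- stop_short: the shorter stop: dark steel bar 14 x 50 x 30 high, fixed on the stage along its y, so taller: 30 above the stage top (55 above the bench). Origin: centre of its underside, which lies 7 in +x and 33 in -y of the corner point. Rigid
- dimmer (a joint): dimmer lever, hinged about the vertical line through dimmer_hinge. 0: it points along the box's -x; grows counterclockwise seen from above; from -1.35 to 1.35 rad. It takes about 1.2 N at the knob to move and stays where it is left
- dimmer_knob (a point): centre of the top of the upright round black knob at the end of the dimmer lever: 14 diameter, top 71.5 above the bench, 50 from the hinge; the lever's flat arm (8 wide, top 39.5 above the bench) lies under it. The knob is free to be gripped over the upper 32. The arm points along this point's -x
- dimmer_hinge (a point): the lever's hinge, in the middle of the top of the fixed white light control box (140 x 140 x 30 high). Axes are those of the box, z up
- index (a joint): angle of the index tab, counted like the dimmer lever's: the lever is in line when both joints read the same. From -1.35 to 1.35 rad, it does not move during the work
- index_tab (a point): the index tab, a small dark steel bar 12 x 9 x 4 high at the rim of the dial, 63 from the hinge, top about 34 above the bench. It points to the hinge along its x
- ring_gauge: bystander: steel ring 52 diameter, 18 high. Origin: centre of the underside
- eyepiece: bystander: black eyepiece standing upright, 38 diameter, 58 high. Origin: centre of the underside
- lens_cap: bystander: round black lens cap 52 diameter, 16 high, open side up. Origin: centre of the underside
- screwdriver: bystander: screwdriver 170 long, lying along its x. Origin: at its underside
Things that resemble listed ones, but are neither listed nor needed, are in the scene too. Leave any yellow look-alike of the part that bears dimmer alone.

How it is judged:
On the way, in this order (a step that is already met when the one before it is completed fails the run):
1. the dimmer lever is set in line with the index tab (angle between the x axis of dimmer_knob and the x axis of index_tab, either way round below 0.12 rad), for 0.4 s.
2. the V-block is pressed into the corner against both stops (contact force between vblock and stop_long above 1.5 N and contact force between vblock and stop_short above 1.5 N and angle between the x axis of vblock and the x axis of corner, either way round below 0.05 rad and angle between vblock's own z axis and vertical below 0.06 rad and z of vblock in the frame of corner below 0.003 m and horizontal distance between vblock and corner below 0.0425 m and contact force between vblock and the fingers above 1 N), for 0.2 s.
At the end, for the whole second after the job is handed in: Lever within 0.12 rad of the index tab; V-block groove up (0.06 rad), underside within 3 mm of the stage top, long axis within 0.05 rad of the longer stop, centre within 42.5 mm of the corner seen from above, over 1.5 N against each stop, at rest, held by the fingers with over 1 N (all of step 2 and angle between the x axis of dimmer_knob and the x axis of index_tab, either way round below 0.12 rad and linear speed of vblock below 0.02 m/s); the arm keeps its last pose, push and grip.
It fails at once if the V-block is rammed against a stop (over 60 N) (contact force between vblock and stop_long above 60 N or contact force between vblock and stop_short above 60 N).
It fails at once if another thing on the bench is moved by more than 30 mm (distance of any of ring_gauge, eyepiece, lens_cap, screwdriver from where it was at the start of the episode above 0.03 m).
It also fails if it takes over 67 s, if anything falls off the work surface, if the arm or the gripper's body presses on something with over 40 N, if the wrist force passes 120 N, or if a joint passes its speed limit or range.

ROBOT

A 6-joint arm with a two-finger parallel gripper is mounted at the origin on the work surface. World frame = base frame: x ahead of the robot, y to its left, z up, the work surface at z = 0. Lengths are in m, angles in rad, forces in N, time in s.
With the tool pointing down it reaches from about 0.375 to 0.9 m from the base axis. Payload 3.1 kg.
Tool frame: the origin (TCP) lies at the very end of the fingers, on their centre line; the grasp point (between the pads) lies 19 mm behind it; z points along the fingers, y is the direction in which the jaws open and shut (so a half turn about z gives the same grasp; the last joint's range is limited). The gripper opens to 87 mm and grips with 3 to 60 N. Pads are 19 mm wide; open, the fingers measure 117 mm over their backs; the gripper's body (75 mm by 190 mm) begins 51 mm behind the grasp point.
Start: joints at [1.079, 0.527, 1.433, -0, 1.181, -0.178], TCP at [0.193, 0.594, 0.223] pointing down, gripper open.
Joint ranges: [-3.08, 3.08], [-0.75, 2.2], [0.22, 2.44], [-1.43, 4.57], [0, 2.65], [-2.85, 2.85]. Speed limits (rad/s): [2.79, 2.79, 3.14, 3.14, 3.14, 3.14].

INTERFACE

Orientations are given as a unit quaternion [x, y, z, w].
In Python, from rig import robot, optics gives the robot as it stands.
- The arm moves only by the shell command python3 -m inch 'ROWS' [FORCE]. ROWS is JSON, a list of rows, each an object of numbers: "ax", "ay", "az": the turn, a rotation vector about the tool's x, y, z in rad; "dx", "dy", "dz": the shift along the tool's x, y, z in mm; "gripper": the opening in per cent of the stroke, from 0 (shut) to 100 (fully open). In form: [{"ax": .., "ay": .., "az": .., "dx": .., "dy": .., "dz": .., "gripper": ..}, ...]. A call has 1 to 8 rows; each row shifts and turns the commanded pose from where the row before left it, along the tool's axes as they then stand; what a row does not reach is not made up. A row lasts 1/10 s, in which the tool goes at most 50 mm and 8.59 degrees, less where a joint would pass 70% of its speed; a pose out of reach is approached as far as the arm can. A call with a gripper value outside its range is refused whole. The fingers move at their own pace and stop on an object; FORCE is the grip in N (left out, the last holds). Time passes only in rows, so rows that do not move let the fingers close. It gives the time, the measured TCP pose, the force and the opening at its end, in the units of the state.
- robot.get_obs(): the state, without advancing time (a new reading comes with each control period).
- optics.camera(name): name is "scene" or "top" or "wrist"; returns a dict with "img" (400x640x3 uint8, red, green, blue), "depth" (400x640 float32, m along the optical axis (not along the pixel's ray), 0 where there is no reading), "camera_matrix" (3x3 intrinsics, pixels), "position" and "attitude" of the camera in the world. Camera axes: x right, y up, looking along -z (the intrinsics and any distortion apply to the point x, -y, -z); pixel columns grow to the right and rows downward; lengths in m; the calibration is good to about 2 mm. A picture is of the moment at which its call begins.
- robot.hand_in(): hands the job in, once; it reports no verdict.
The state is a dict: "time": time; "q": joint angles; "joint_velocities": joint speeds; "joint_torque": joint torques, N m; "position": TCP position; "tool_rot": TCP orientation; "ft_force": force on the tool from outside, world axes, zero at the start; "moment": the same for the moment, N m; "grip_width": finger opening in m.
Only numpy, scipy, OpenCV 4.12 (cv2) and the standard library are available. Lean on these libraries where they do the work, as an engineer would, in place of code of your own. Each camera call takes 0.05 s, during which the arm holds its last target.

## Working session

There is one attempt and no reset: what is moved stays moved. The work goes in short steps, Python scripts to look and compute and a shell command to move; the robot and the scene stay as the last step left them, time stands still between calls to the robot, and variables do not carry over. Pictures are saved under pics/ and viewed, and the job is handed in when it is done.

```bash
ls; mkdir -p pics; python3 - <<'E'
from rig import robot, optics
import cv2,numpy as np
print(robot.get_obs())
for n in ("scene","top","wrist"):
    c=optics.camera(n); cv2.imwrite(f"pics/{n}0.png",c["img"][:,:,::-1]); np.savez(f"{n}0.npz",**c)
    print(n,c["camera_matrix"],c["position"],c["attitude"],[k for k in c])
E
```

```text
pics
{'time': 0.0, 'q': array([ 1.07848475e+00,  5.28450612e-01,  1.43390638e+00, -2.40670152e-05,
        1.18135905e+00, -1.78470059e-01]), 'joint_velocities': array([ 0.00014659,  0.00031256,  0.0007945 ,  0.0021678 , -0.00127032,
       -0.00208954]), 'joint_torque': array([ 1.50021508e-03, -4.40059912e+01, -1.76595998e+01,  6.35538809e-02,
        5.82436868e-02, -1.68347729e-04]), 'position': array([0.19255914, 0.59383493, 0.22157987]), 'tool_rot': array([ 1.56272933e-01,  9.87713341e-01, -1.00620233e-03, -3.38937025e-04]), 'ft_force': array([-0.88943476, -0.15132409,  0.65700737]), 'moment': array([-0.00507264, -0.0156549 , -0.00567243]), 'grip_width': 0.08692645453522459}
scene [[414.25362879   0.         318.10412159]
 [  0.         414.25362879 200.88862364]
 [  0.           0.           1.        ]] [1.23364364 0.41117411 0.66877998] [0.25544039 0.38648251 0.74435327 0.48095706] ['img', 'depth', 'camera_matrix', 'position', 'attitude']
top [[503.39066716   0.         320.23911311]
 [  0.         503.39066716 202.87590455]
 [  0.           0.           1.        ]] [0.39775231 0.07587128 1.24686714] [-0.02695036  0.02781478  0.71272036 -0.70037826] ['img', 'depth', 'camera_matrix', 'position', 'attitude']
wrist [[308.37193994   0.         325.20694149]
 [  0.         308.37193994 198.64906826]
 [  0.           0.           1.        ]] [0.12082829 0.61807305 0.38287219] [-0.11299659 -0.08015645  0.58226679  0.80110679] ['img', 'depth', 'camera_matrix', 'position', 'attitude']
```

View pics/scene0.png

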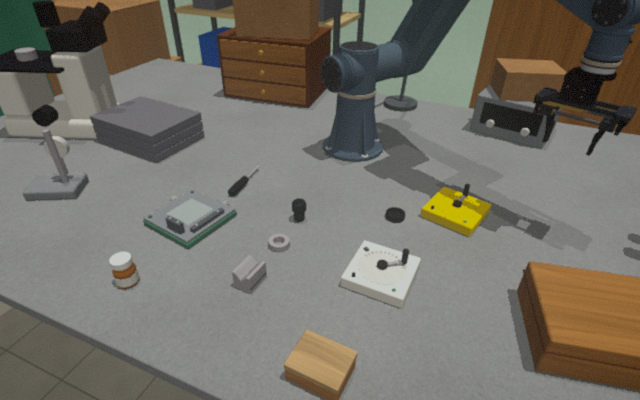

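View pics/top0.png

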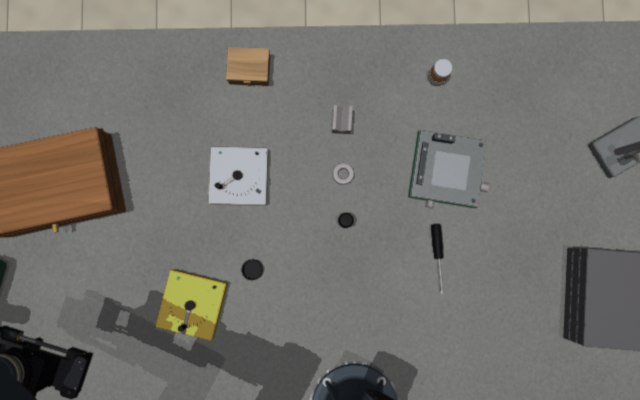

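View pics/wrist0.png

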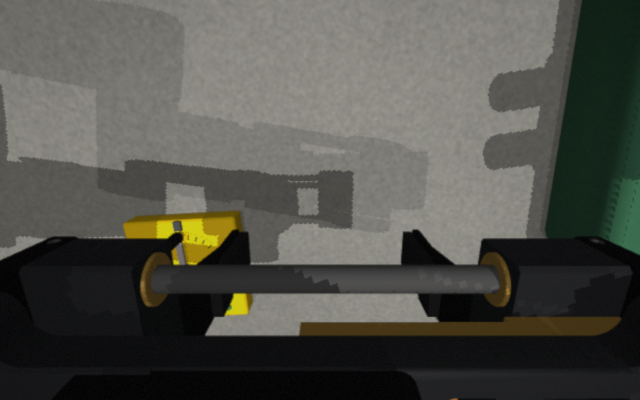

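The scene and top views show the white box at top px (238,176), the V-block at (343,119), the stage at (447,169) and the yellow decoy at (190,305). I'll enlarge the white box and the stage.

```bash
python3 - <<'E'
import cv2,numpy as np
t=cv2.imread("pics/top0.png"); s=cv2.imread("pics/scene0.png")
a=cv2.resize(t[140:212,200:276],None,fx=5,fy=5,interpolation=cv2.INTER_CUBIC)
b=cv2.resize(t[122:214,402:494],(400,400),interpolation=cv2.INTER_CUBIC)
h=400
a=cv2.resize(a,(400,379)); a=cv2.copyMakeBorder(a,0,21,0,0,0)
cv2.imwrite("pics/crop1.png",np.hstack([a,b]))
c=cv2.resize(s[235:310,335:427],None,fx=4.3,fy=4.3,interpolation=cv2.INTER_CUBIC)
d=cv2.resize(s[180:255,140:240],None,fx=4,fy=4.3,interpolation=cv2.INTER_CUBIC)
m=min(c.shape[0],d.shape[0]);o=np.hstack([c[:m],d[:m]]);print(o.shape);cv2.imwrite("pics/crop2.png",o[:,:800])
E
```

```text
(322, 796, 3)
```

View pics/crop1.png

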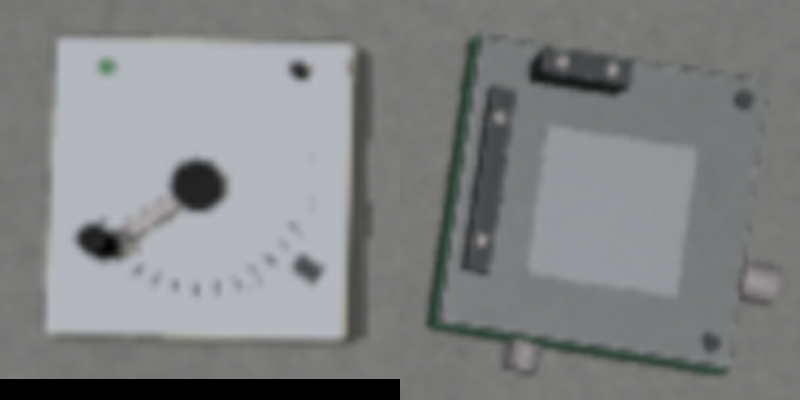

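View pics/crop2.png

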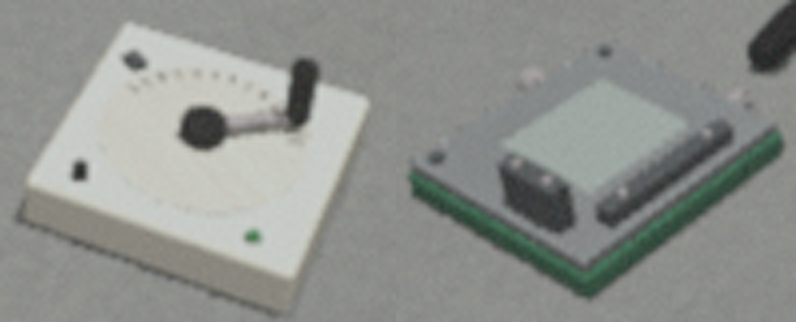

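```bash
cat > h.py <<'E'
import numpy as np,cv2
from scipy.spatial.transform import Rotation as R
def ld(n): return dict(np.load(n+".npz"))
def ray(c,u,v,z):
    K=c["camera_matrix"];d=np.array([(u-K[0,2])/K[0,0],-(v-K[1,2])/K[1,1],-1.])
    d=R.from_quat(c["attitude"]).apply(d);p=c["position"]
    return p+d*(z-p[2])/d[2]
def comps(mask,box,mn=4):
    m=np.zeros_like(mask,np.uint8);u0,v0,u1,v1=box;m[v0:v1,u0:u1]=mask[v0:v1,u0:u1]
    cs,_=cv2.findContours(m,cv2.RETR_EXTERNAL,cv2.CHAIN_APPROX_NONE)
    return m,[c for c in cs if cv2.contourArea(c)>=mn]
E
python3 - <<'E'
from h import *
c=ld("top0");im=c["img"].astype(int);g=im.mean(2)
np.set_printoptions(precision=4,suppress=True)
# white box
m,cs=comps(g>150,(195,135,285,220),200)
k=max(cs,key=cv2.contourArea);r=cv2.minAreaRect(k);b=cv2.boxPoints(r);P=np.array([ray(c,*p,.03) for p in b])
print("box",r,P,P.mean(0),np.linalg.norm(np.diff(P,axis=0),axis=1))
mm,ds=comps(g<90,(212,148,266,203),2)
for k in ds:
    q=cv2.minAreaRect(k);print(q,ray(c,*q[0],.034),ray(c,*q[0],.0715))
# vblock
print("attempt vblock")
for v in range(100,140,2): print(v,g[v,326:362].astype(int))
E
```

```text
box ((237.51275634765625, 175.1171112060547), (56.46864318847656, 56.23543930053711), 1.9091525077819824) [[0.4984 0.3448 0.03  ]
 [0.6362 0.3401 0.03  ]
 [0.6292 0.2022 0.03  ]
 [0.4914 0.208  0.03  ]] [0.5638 0.2738 0.03  ] [0.1379 0.1381 0.1379]
((258.10003662109375, 190.80001831054688), (2.683281421661377, 1.3416407108306885), 26.56505012512207) [0.5238 0.2235 0.034 ] [0.5199 0.2189 0.0715]
((218.5, 185.5), (5.0, 7.0), 90.0) [0.5384 0.3193 0.034 ] [0.5341 0.3118 0.0715]
((237.00003051757812, 175.00001525878906), (8.485280990600586, 8.485280990600586), 45.0) [0.5633 0.2744 0.034 ] [0.5581 0.2682 0.0715]
attempt vblock
100 [118 117 117 117 119 118 117 118 120 118 114 112 115 115 115 115 114 113
 113 113 114 115 117 118 117 118 118 117 117 116 115 116 116 117 119 118]
102 [116 116 116 116 116 117 117 116 116 115 116 116 116 115 114 112 111 113
 113 112 112 113 116 118 119 120 119 119 116 114 115 115 115 117 117 117]
104 [117 116 118 118 117 117 115 117 121 122 122 119 119 119 118 115 114 115
 115 115 114 112 113 115 118 120 119 119 117 116 116 115 115 118 119 118]
106 [116 117 117 1
[... 1848 characters left out ...]
80  88  99 104 104 100
  96  92  89  91  99 106 100  82  79  92 117 120 119 120 120 118 118 117]
132 [119 121 122 120 117 103  69  56  55  54  53  54  54  52  52  54  53  52
  53  52  51  49  48  50  62  76  79  93 118 117 117 118 120 120 120 120]
134 [123 122 121 120 120 119 117 116 115 110 109 109 111 107 107 107 105 103
 102 101 100  99 100 100 102 104 106 111 118 118 119 118 118 118 120 120]
136 [123 122 122 122 121 119 117 118 121 120 119 119 117 117 117 120 120 119
 119 119 119 120 120 118 118 120 120 122 122 122 121 120 118 117 118 118]
138 [121 120 121 119 118 117 118 120 121 121 121 120 117 116 115 117 117 117
 118 120 120 118 118 116 117 119 120 121 121 120 119 119 120 119 119 119]
```

```bash
python3 - <<'E'
from h import *
c=ld("top0");d=c["depth"]
for n,(u,v) in dict(bench=(300,119),vb=(343,110),vb2=(343,130),vbL=(335,119),stage=(455,170),box=(225,160),box2=(250,165),knob=(219,186),hinge=(238,175),tab=(258,191),short=(443,138),lon=(422,165)).items():
    z=d[v,u]; K=c["camera_matrix"]; p=np.array([(u-K[0,2])/K[0,0]*z,-(v-K[1,2])/K[1,1]*z,-z]); print(n,R.from_quat(c["attitude"]).apply(p)+c["position"])
t=cv2.imread("pics/top0.png")
cv2.imwrite("pics/crop3.png",cv2.resize(t[98:140,322:364],None,fx=12,fy=12,interpolation=cv2.INTER_CUBIC))
E
```

```text
bench [0.70628907 0.12060674 0.0033513 ]
vb [0.72033796 0.01356643 0.0299933 ]
vb2 [0.67051425 0.01459744 0.0296674 ]
vbL [0.69416079 0.03425295 0.04630038]
stage [ 0.56741619 -0.25742347  0.02572578]
box [0.60119853 0.30412914 0.02992833]
box2 [0.58798747 0.24335291 0.02888428]
knob [0.53303192 0.31089939 0.06995202]
hinge [0.56153337 0.26994255 0.04628855]
tab [0.52337406 0.22374558 0.03371997]
short [ 0.64095214 -0.22328913  0.05624196]
lon [ 0.57876759 -0.17382897  0.04161631]
```

View pics/crop3.png

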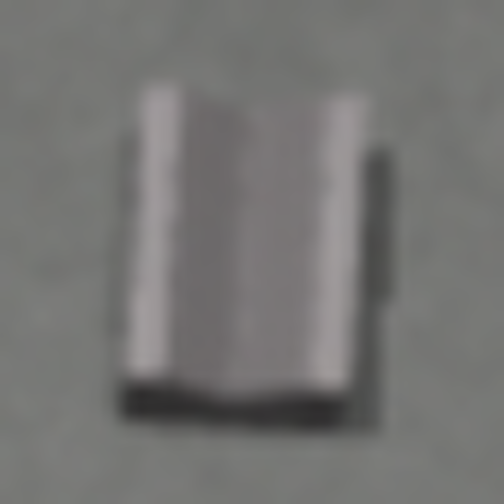

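```bash
python3 -m inch '[{"az":-0.105},{"az":-0.105},{"az":-0.104},{"dx":-34,"dy":-28},{"dx":-34,"dy":-28},{"dx":-34,"dy":-28},{"dx":-34,"dy":-28},{"dx":-34,"dy":-28}]' 8
python3 -m inch '[{"dx":-34,"dy":-28},{"dx":-34,"dy":-28},{"dx":-34,"dy":-28},{"dx":-34,"dy":-28,"gripper":55},{"dx":-34,"dy":-28},{"dz":0},{"dz":0}]'
python3 - <<'E'
from rig import robot, optics
import cv2,numpy as np
from scipy.spatial.transform import Rotation as R
o=robot.get_obs();print(o['time'],o['position'],R.from_quat(o['tool_rot']).as_matrix(),o['grip_width'],o['ft_force'])
for n in ("wrist","top"):
    c=optics.camera(n); cv2.imwrite(f"pics/{n}1.png",c["img"][:,:,::-1]); np.savez(f"{n}1.npz",**c)
E
```

```text
0.15 [0.19262204 0.59399804 0.22180135] [[-9.51166054e-01  3.08678628e-01 -8.01010113e-04]
 [ 3.08679507e-01  9.51165003e-01 -1.44886826e-03]
 [ 3.14658119e-04 -1.62536972e-03 -9.99998630e-01]] 0.08707692567734168 [-0.43333068  0.30126509 -0.00649676]invalid input
invalid input
```

View pics/wrist1.png

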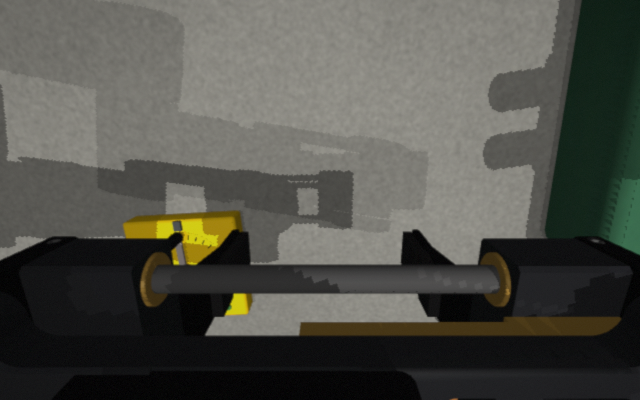

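View pics/top1.png

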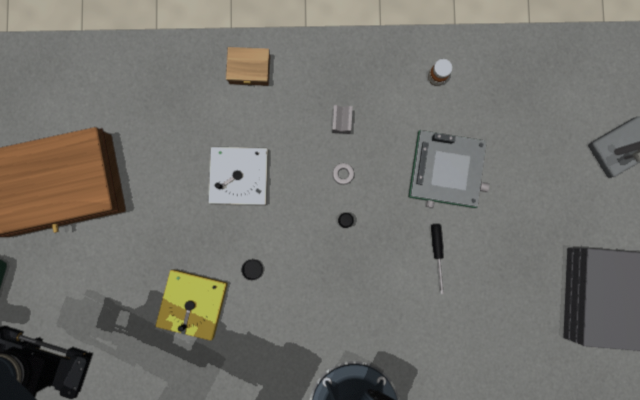

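The arm hasn't moved, because the rows were refused. Each row probably needs all of its fields.

```bash
python3 -m inch '[{"ax":0,"ay":0,"az":-0.105,"dx":0,"dy":0,"dz":0,"gripper":100},{"ax":0,"ay":0,"az":-0.105,"dx":0,"dy":0,"dz":0,"gripper":100},{"ax":0,"ay":0,"az":-0.104,"dx":0,"dy":0,"dz":0,"gripper":100},{"ax":0,"ay":0,"az":0,"dx":-34,"dy":-28,"dz":0,"gripper":55},{"ax":0,"ay":0,"az":0,"dx":-34,"dy":-28,"dz":0,"gripper":55},{"ax":0,"ay":0,"az":0,"dx":-34,"dy":-28,"dz":0,"gripper":55},{"ax":0,"ay":0,"az":0,"dx":-34,"dy":-28,"dz":0,"gripper":55},{"ax":0,"ay":0,"az":0,"dx":-34,"dy":-28,"dz":0,"gripper":55}]' 8
```

```text
time: 1.05
position: [0.364, 0.4533, 0.2225]
tool_rot: [-0.0, 1.0, 0.0, 0.0]
ft_force: [0.7, 1.2, -0.1]
grip_width: 0.0554
```

```bash
python3 -m inch '[{"ax":0,"ay":0,"az":0,"dx":-34,"dy":-28,"dz":0,"gripper":50},{"ax":0,"ay":0,"az":0,"dx":-34,"dy":-28,"dz":0,"gripper":50},{"ax":0,"ay":0,"az":0,"dx":-34,"dy":-28,"dz":0,"gripper":50},{"ax":0,"ay":0,"az":0,"dx":-34,"dy":-28,"dz":0,"gripper":50},{"ax":0,"ay":0,"az":0,"dx":-34,"dy":-28,"dz":0,"gripper":50},{"ax":0,"ay":0,"az":0,"dx":0,"dy":0,"dz":0,"gripper":50},{"ax":0,"ay":0,"az":0,"dx":0,"dy":0,"dz":0,"gripper":50}]' 8
cat > look.py <<'E'
from rig import robot, optics
import sys
from h import *
np.set_printoptions(precision=4,suppress=True)
o=robot.get_obs();print(o['time'],o['position'],o['tool_rot'],o['grip_width'],o['ft_force'])
k=sys.argv[1]
for n in sys.argv[2:]:
    c=optics.camera(n); cv2.imwrite(f"pics/{n}{k}.png",c["img"][:,:,::-1]); np.savez(f"{n}{k}.npz",**c)
E
python3 look.py 2 wrist top scene
```

```text
time: 1.75
position: [0.5334, 0.3136, 0.2222]
tool_rot: [0.001, 1.0, 0.0, -0.001]
ft_force: [-0.3, 0.1, -0.7]
grip_width: 0.0436
1.75 [0.5334 0.3136 0.2222] [ 0.0012  1.      0.0001 -0.0005] 0.04361079788896057 [-0.3243  0.1194 -0.6868]
```

View pics/wrist2.png

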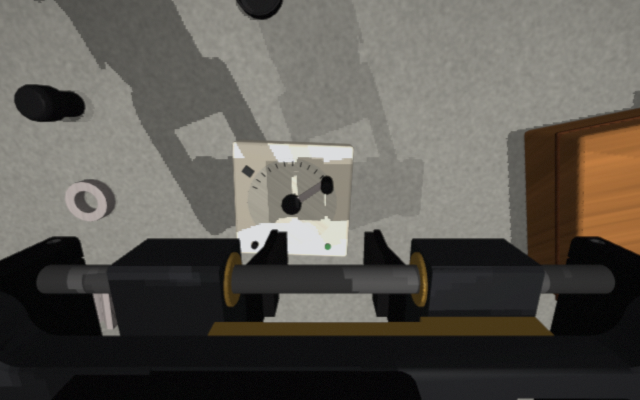

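The wrist view shows the knob top at about (327,181), the hinge cap at (291,204) and the index tab at (248,171). I'll cast these to points as a cross-check.

```bash
python3 - <<'E'
from h import *
np.set_printoptions(precision=4,suppress=True)
c=ld("wrist2");im=c["img"];t=im[130:265,220:365,::-1]
cv2.imwrite("pics/crop4.png",cv2.resize(t,None,fx=5,fy=4.4,interpolation=cv2.INTER_CUBIC)[:600])
print("hinge",ray(c,291,204,.046),"knob top",ray(c,327,182,.0715),"tab",ray(c,248,171.5,.034))
for n,uv in dict(tl=(234,143),tr=(352.5,147),br=(347,256)).items(): print(n,ray(c,*uv,.03))
E
```

```text
hinge [0.5601 0.2747 0.046 ] knob top [0.5287 0.3158 0.0715] tab [0.5246 0.2252 0.034 ]
tl [0.4925 0.2106 0.03  ]
tr [0.4974 0.345  0.03  ]
br [0.6334 0.341  0.03  ]
```

View pics/crop4.png

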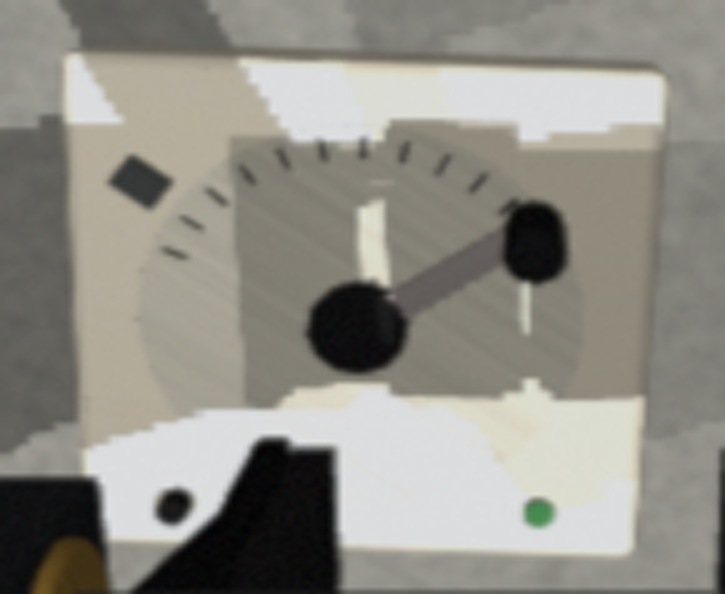

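```bash
python3 - <<'E'
from h import *
np.set_printoptions(precision=4,suppress=True)
c=ld("wrist2");print(c["position"])
k=ray(c,327,187.5,.0715);h=np.array([.562,.2745,0]);t=ray(c,248,171.3,.034)
for p in(k,t): d=(p-h)[:2];print(p,np.linalg.norm(d),np.arctan2(d[1],d[0]))
c=ld("top2");print()
E
```

```text
[0.458  0.3145 0.3834]
[0.5345 0.3158 0.0715] 0.04960272745478866 2.1580189946919974
[0.5243 0.2252 0.034 ] 0.06206398701326393 -2.2229602002361073
```

```bash
python3 -m inch '[{"ax":0,"ay":0,"az":0,"dx":-1,"dy":1,"dz":45,"gripper":50},{"ax":0,"ay":0,"az":0,"dx":0,"dy":0,"dz":45,"gripper":50},{"ax":0,"ay":0,"az":0,"dx":0,"dy":0,"dz":45,"gripper":50},{"ax":0,"ay":0,"az":0,"dx":0,"dy":0,"dz":20,"gripper":50},{"ax":0,"ay":0,"az":0,"dx":0,"dy":0,"dz":16,"gripper":50},{"ax":0,"ay":0,"az":0,"dx":0,"dy":0,"dz":0,"gripper":50},{"ax":0,"ay":0,"az":0,"dx":0,"dy":0,"dz":0,"gripper":50}]'
python3 look.py 3 scene
python3 - <<'E'
import cv2
s=cv2.imread("pics/scene3.png");cv2.imwrite("pics/crop5.png",cv2.resize(s[170:320,310:470],None,fx=4,fy=4))
E
```

```text
time: 2.6
position: [0.5332, 0.3166, 0.0518]
tool_rot: [-0.001, 1.0, -0.0, -0.0]
ft_force: [-0.3, -0.1, 0.3]
grip_width: 0.0436
2.6 [0.5332 0.3166 0.0518] [-0.001   1.     -0.     -0.0001] 0.043647793107551555 [-0.2581 -0.1184  0.2966]
```

View pics/crop5.png

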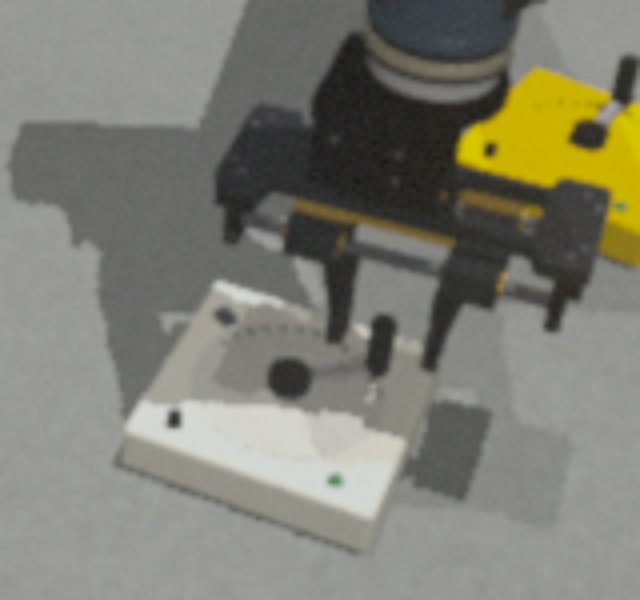

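The knob stands between the two fingers, so I'll close on it.

```bash
python3 -m inch '[{"ax":0,"ay":0,"az":0,"dx":0,"dy":0,"dz":0,"gripper":0},{"ax":0,"ay":0,"az":0,"dx":0,"dy":0,"dz":0,"gripper":0},{"ax":0,"ay":0,"az":0,"dx":0,"dy":0,"dz":0,"gripper":0},{"ax":0,"ay":0,"az":0,"dx":0,"dy":0,"dz":0,"gripper":0},{"ax":0,"ay":0,"az":0,"dx":0,"dy":0,"dz":0,"gripper":0},{"ax":0,"ay":0,"az":0,"dx":0,"dy":0,"dz":0,"gripper":0}]' 8
```

```text
time: 3.25
position: [0.5342, 0.3152, 0.0518]
tool_rot: [-0.0, 1.0, -0.0, 0.0]
ft_force: [-0.1, -1.2, 2.1]
grip_width: 0.0136
```

```bash
python3 - <<'E'
import numpy as np
th=np.linspace(2.16,2*np.pi-2.235,17);p=.05*np.c_[np.cos(th),np.sin(th)]*1000
d=np.diff(np.round(p*2)/2,axis=0)
for a in d: print(-a[0],a[1])
E
```

```text
4.5 -3.5
4.0 -4.0
4.0 -4.5
3.0 -5.0
2.5 -5.5
2.0 -5.5
1.5 -6.0
0.5 -5.5
-0.0 -6.0
-1.0 -6.0
-1.5 -5.5
-2.0 -5.5
-3.0 -5.0
-3.5 -5.0
-4.0 -4.5
-4.0 -4.0
```

```bash
python3 -m inch '[{"ax":0,"ay":0,"az":0,"dx":4.5,"dy":-3.5,"dz":0,"gripper":0},{"ax":0,"ay":0,"az":0,"dx":4,"dy":-4,"dz":0,"gripper":0},{"ax":0,"ay":0,"az":0,"dx":4,"dy":-4.5,"dz":0,"gripper":0},{"ax":0,"ay":0,"az":0,"dx":3,"dy":-5,"dz":0,"gripper":0},{"ax":0,"ay":0,"az":0,"dx":2.5,"dy":-5.5,"dz":0,"gripper":0},{"ax":0,"ay":0,"az":0,"dx":2,"dy":-5.5,"dz":0,"gripper":0},{"ax":0,"ay":0,"az":0,"dx":1.5,"dy":-6,"dz":0,"gripper":0},{"ax":0,"ay":0,"az":0,"dx":0.5,"dy":-5.5,"dz":0,"gripper":0}]'
python3 -m inch '[{"ax":0,"ay":0,"az":0,"dx":0,"dy":-6,"dz":0,"gripper":0},{"ax":0,"ay":0,"az":0,"dx":-1,"dy":-6,"dz":0,"gripper":0},{"ax":0,"ay":0,"az":0,"dx":-1.5,"dy":-5.5,"dz":0,"gripper":0},{"ax":0,"ay":0,"az":0,"dx":-2,"dy":-5.5,"dz":0,"gripper":0},{"ax":0,"ay":0,"az":0,"dx":-3,"dy":-5,"dz":0,"gripper":0},{"ax":0,"ay":0,"az":0,"dx":-3.5,"dy":-5,"dz":0,"gripper":0},{"ax":0,"ay":0,"az":0,"dx":-4,"dy":-4.5,"dz":0,"gripper":0},{"ax":0,"ay":0,"az":0,"dx":-4,"dy":-4,"dz":0,"gripper":0}]'
python3 -m inch '[{"ax":0,"ay":0,"az":0,"dx":0,"dy":0,"dz":0,"gripper":0},{"ax":0,"ay":0,"az":0,"dx":0,"dy":0,"dz":0,"gripper":0}]'
python3 look.py 4 wrist top
```

```text
time: 4.05
position: [0.5096, 0.2759, 0.0514]
tool_rot: [-0.0, 1.0, -0.0, -0.002]
ft_force: [-3.1, 3.2, 2.4]
grip_width: 0.014
time: 4.85
position: [0.5313, 0.2341, 0.0515]
tool_rot: [-0.0, 1.0, -0.0, -0.0]
ft_force: [-1.7, 2.7, 1.9]
grip_width: 0.0135
time: 5.05
position: [0.5318, 0.2337, 0.0515]
tool_rot: [-0.0, 1.0, -0.001, 0.001]
ft_force: [0.6, -1.0, 0.6]
grip_width: 0.0136
5.05 [0.5318 0.2337 0.0515] [-0.0002  1.     -0.0005  0.0006] 0.013601795171302248 [ 0.6272 -1.0011  0.5859]
```

View pics/wrist4.png

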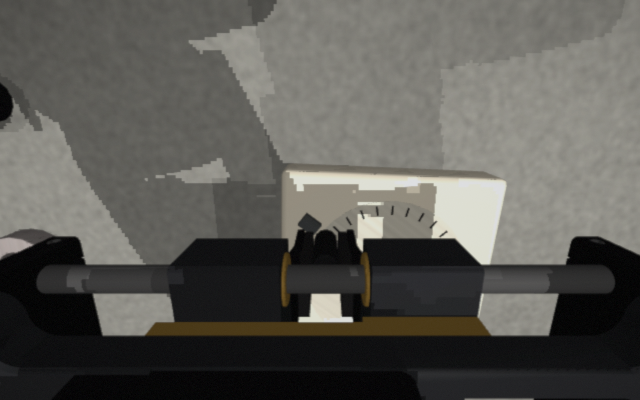

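The lever followed. I'll open the fingers, rise, and check the alignment.

```bash
python3 -m inch '[{"ax":0,"ay":0,"az":0,"dx":0,"dy":0,"dz":0,"gripper":40},{"ax":0,"ay":0,"az":0,"dx":0,"dy":0,"dz":0,"gripper":40},{"ax":0,"ay":0,"az":0,"dx":0,"dy":0,"dz":0,"gripper":40},{"ax":0,"ay":0,"az":0,"dx":0,"dy":0,"dz":-30,"gripper":40},{"ax":0,"ay":0,"az":0,"dx":0,"dy":0,"dz":-40,"gripper":40},{"ax":0,"ay":0,"az":0,"dx":0,"dy":0,"dz":-45,"gripper":90},{"ax":0,"ay":0,"az":0,"dx":0,"dy":0,"dz":-45,"gripper":90},{"ax":0,"ay":0,"az":0,"dx":0,"dy":0,"dz":0,"gripper":90}]'
python3 look.py 5 wrist top
python3 - <<'E'
import cv2
s=cv2.imread("pics/wrist5.png");cv2.imwrite("pics/crop6.png",cv2.resize(s[130:265,250:430],None,fx=4.4,fy=4.4,interpolation=cv2.INTER_CUBIC))
E
```

```text
time: 5.95
position: [0.5353, 0.2359, 0.2184]
tool_rot: [-0.0, 1.0, 0.002, 0.007]
ft_force: [-0.3, 1.1, -0.6]
grip_width: 0.0513
5.95 [0.5353 0.2359 0.2184] [-0.0003  1.      0.0017  0.0071] 0.05133922508612553 [-0.3411  1.0685 -0.6253]
```

View pics/crop6.png

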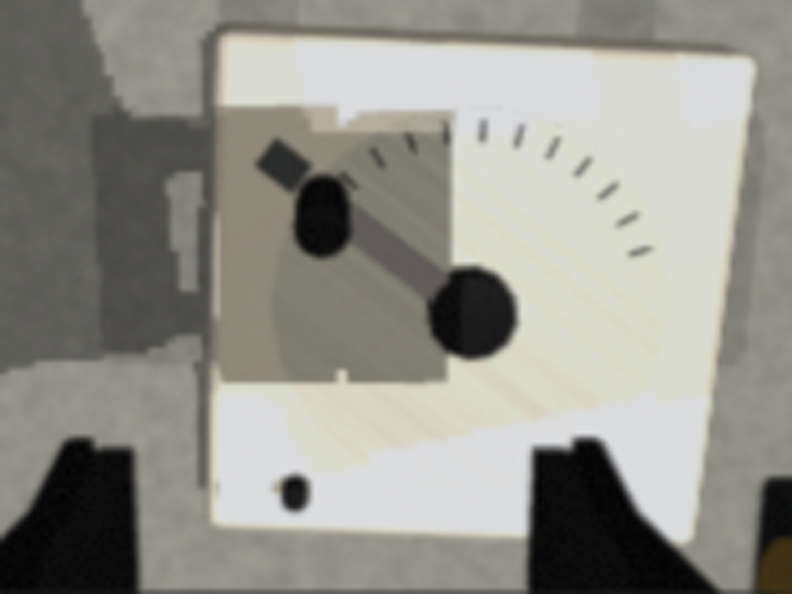

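The lever arm's midline runs through crop (440,284) and (355,226), and the tab is at (283,165). I'll put numbers on that and measure the V-block and stage.

```bash
python3 - <<'E'
from h import *
np.set_printoptions(precision=4,suppress=True)
c=ld("wrist5")
f=lambda x,y,z:ray(c,(x+.5)/4.4-.5+250,(y+.5)/4.4-.5+130,z)
a=f(440,284,.0395);b=f(358,226,.0395);t=f(283,165,.034);k=f(322,230,.0715)
h=np.array([.562,.2745])
ang=lambda d:np.arctan2(d[1],d[0])
print("arm",ang(b-a),a,b,"tab",t,ang(t[:2]-h),"knob",k,ang(k[:2]-h),np.linalg.norm(k[:2]-h))
# arm line extended vs tab: distance
n=(b-a)[:2]/np.linalg.norm((b-a)[:2]);e=(t-a)[:2];print("tab off arm line mm",1000*(n[0]*e[1]-n[1]*e[0]))
# vblock from top
c=ld("top0")
g=lambda x,y,z:ray(c,(x+.5)/12-.5+322,(y+.5)/12-.5+98,z)
P=[g(*q,.045) for q in((142,88),(370,95),(347,388),(128,377))];P=np.array(P);print("vb",P,P.mean(0))
print([np.linalg.norm(P[i]-P[i-1]) for i in range(4)],ang(P[0]-P[3]),ang(P[1]-P[2]))
# stage top
s=400/92
q=lambda x,y,z:ray(c,(x+.5)/s-.5+402,(y+.5)/s-.5+122,z)
S=np.array([q(*w,.025) for w in((476,38),(762,78),(728,368),(436,322))]);print("stage",S,S.mean(0),[np.linalg.norm(S[i]-S[i-1]) for i in range(4)],ang(S[0]-S[3]),ang(S[1]-S[2]))
L=np.array([q(*w,.037) for w in((515,90),(489,272))]);print("long inner",L,ang(L[0]-L[1]))
E
```

```text
arm -2.1969831038841727 [0.554  0.2646 0.0395] [0.5385 0.2432 0.0395] tab [0.5237 0.224  0.034 ] -2.219264212514234 knob [0.5318 0.2342 0.0715] -2.2138312323230176 0.05036895611986602
tab off arm line mm -0.6961599647369171
vb [[ 0.7294  0.0375  0.045 ]
 [ 0.7272 -0.0087  0.045 ]
 [ 0.6671 -0.0027  0.045 ]
 [ 0.6701  0.0415  0.045 ]] [0.6985 0.0169 0.045 ]
[np.float64(0.059485721902500115), np.float64(0.04621557864467802), np.float64(0.06042470522244003), np.float64(0.044256399631953165)] -0.06703595580517936 -0.09933558978317945
stage [[ 0.6635 -0.3995  0.025 ]
 [ 0.6377 -0.5602  0.025 ]
 [ 0.4738 -0.5318  0.025 ]
 [ 0.5025 -0.3695  0.025 ]] [ 0.5694 -0.4653  0.025 ] [np.float64(0.16379348781181466), np.float64(0.16275517159157257), np.float64(0.16641268906083548), np.float64(0.1648149770240588)] -0.18415734746208737 -0.17150781908622342
long inner [[ 0.631  -0.4153  0.037 ]
 [ 0.5288 -0.3959  0.037 ]] -0.1876835077421899
```

```bash
python3 -m inch '[{"ax":0,"ay":0,"az":0.083,"dx":0,"dy":0,"dz":0,"gripper":100},{"ax":0,"ay":0,"az":0,"dx":-25,"dy":-40,"dz":0,"gripper":100},{"ax":0,"ay":0,"az":0,"dx":-25,"dy":-40,"dz":0,"gripper":100},{"ax":0,"ay":0,"az":0,"dx":-25,"dy":-40,"dz":0,"gripper":100},{"ax":0,"ay":0,"az":0,"dx":-30,"dy":-30,"dz":0,"gripper":100},{"ax":0,"ay":0,"az":0,"dx":-30,"dy":-30,"dz":0,"gripper":100},{"ax":0,"ay":0,"az":0,"dx":-26,"dy":-23,"dz":0,"gripper":100},{"ax":0,"ay":0,"az":0,"dx":0,"dy":0,"dz":0,"gripper":100}]'
python3 -m inch '[{"ax":0,"ay":0,"az":0,"dx":0,"dy":0,"dz":0,"gripper":100},{"ax":0,"ay":0,"az":0,"dx":0,"dy":0,"dz":0,"gripper":100}]'
python3 look.py 6 wrist
python3 - <<'E'
from h import *
np.set_printoptions(precision=4,suppress=True)
ang=lambda d:np.arctan2(d[1],d[0])
c=ld("top0");s=400/92
q=lambda x,y,z:ray(c,(x-400+.5)/s-.5+402,(y+.5)/s-.5+122,z)
S=np.array([q(*w,.025) for w in((476,38),(762,78),(728,368),(436,322))]);print("stage",S,S.mean(0),[np.linalg.norm(S[i]-S[i-1]) for i in range(4)],ang(S[0]-S[3]),ang(S[1]-S[2]))
L=np.array([q(*w,.037) for w in((515,90),(489,272))]);print("long inner",L,ang(L[0]-L[1]))
L=np.array([q(*w,.055) for w in((535,78),(627,92))]);print("short inner",L,ang(L[0]-L[1]))
E
```

```text
time: 6.85
position: [0.6767, 0.0146, 0.2087]
tool_rot: [0.044, 0.999, -0.001, -0.0]
ft_force: [0.5, -0.1, 0.0]
grip_width: 0.087
time: 7.05
position: [0.6728, 0.02, 0.2098]
tool_rot: [0.041, 0.999, 0.0, -0.002]
ft_force: [-0.1, 0.6, -0.4]
grip_width: 0.0869
7.05 [0.6728 0.02   0.2098] [ 0.0411  0.9992  0.0004 -0.0021] 0.08691839680126934 [-0.0608  0.5664 -0.3651]
stage [[ 0.6674 -0.173   0.025 ]
 [ 0.6417 -0.334   0.025 ]
 [ 0.4777 -0.3079  0.025 ]
 [ 0.5064 -0.1453  0.025 ]] [ 0.5733 -0.24    0.025 ] [np.float64(0.1634128796726638), np.float64(0.16304400183124484), np.float64(0.16605446835295093), np.float64(0.16514365113336146)] -0.17035251511227667 -0.1576489766527587
long inner [[ 0.6349 -0.1914  0.037 ]
 [ 0.5327 -0.1734  0.037 ]] -0.17389405859758936
short inner [[ 0.6379 -0.1987  0.055 ]
 [ 0.6292 -0.2491  0.055 ]] 1.4001000110786304
```

View pics/wrist6.png

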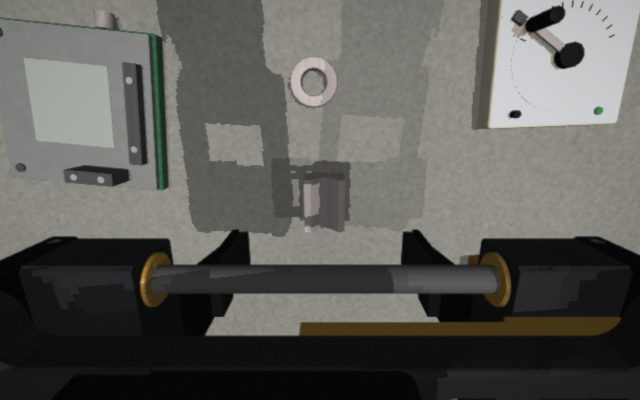

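```bash
python3 - <<'E'
import cv2
s=cv2.imread("pics/wrist6.png");a=cv2.resize(s[165:240,285:360],(600,600),interpolation=cv2.INTER_CUBIC);cv2.imwrite("pics/crop7.png",a)
a=cv2.resize(s[10:200,0:180],None,fx=3.1,fy=3.1,interpolation=cv2.INTER_CUBIC);cv2.imwrite("pics/crop8.png",a)
E
```

```text
(no output)
```

View pics/crop7.png

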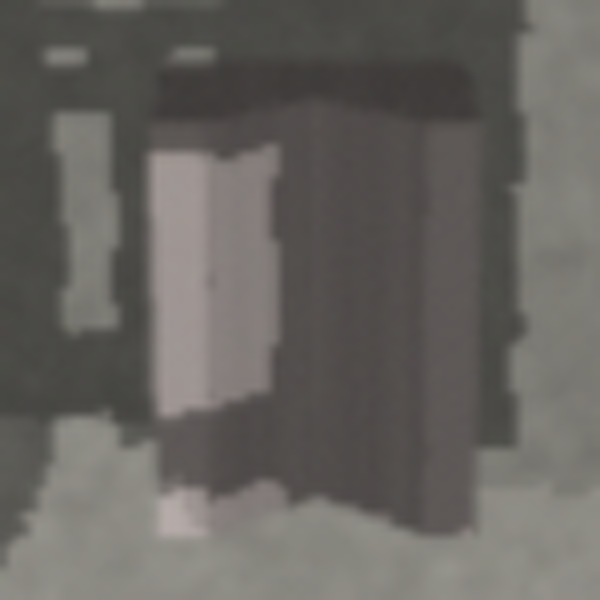

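View pics/crop8.png

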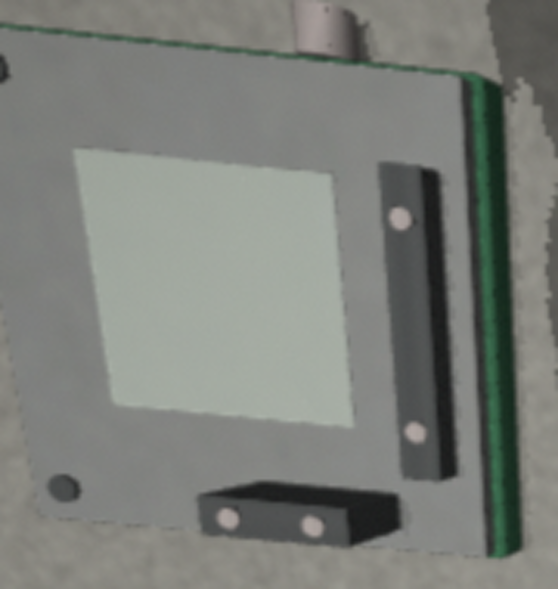

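```bash
python3 - <<'E'
from h import *
np.set_printoptions(precision=4,suppress=True)
ang=lambda d:np.arctan2(d[1],d[0])
c=ld("wrist6")
g=lambda x,y,z:ray(c,(x+.5)/8-.5+285,(y+.5)/8-.5+165,z)
P=np.array([g(*q,.045) for q in((148,120),(482,120),(475,535),(157,537))]);print(P,P.mean(0),[np.linalg.norm(P[i]-P[i-1]) for i in range(4)],ang(P[3]-P[0]),ang(P[2]-P[1]))
q=lambda x,y,z:ray(c,(x+.5)/3.1-.5,(y+.5)/3.1-.5+10,z)
L=np.array([q(*w,.037) for w in((380,163),(403,478))]);yl=ang(L[1]-L[0]);print("long",L,yl,np.linalg.norm(L[1]-L[0]))
S=np.array([q(*w,.055) for w in((200,497),(350,507))]);print("short",S,ang(S[1]-S[0])-np.pi/2,np.linalg.norm(S[1]-S[0]))
for y in(-.17,yl):
    e=np.array([np.cos(y),np.sin(y)]);n=np.array([-e[1],e[0]])
    print(y,"corner",e*(S.mean(0)[:2]@e)+n*(L.mean(0)[:2]@n))
E
```

```text
[[ 0.6661 -0.0031  0.045 ]
 [ 0.6698  0.0418  0.045 ]
 [ 0.7296  0.0369  0.045 ]
 [ 0.7262 -0.008   0.045 ]] [0.698  0.0169 0.045 ] [np.float64(0.06030173496043434), np.float64(0.04510103438711456), np.float64(0.059992818080052614), np.float64(0.04503741387880228)] -0.08080328940827587 -0.08187323675773281
long [[ 0.5335 -0.1722  0.037 ]
 [ 0.6348 -0.1907  0.037 ]] -0.18112020605277623 0.10300698431704217
short [[ 0.6335 -0.2485  0.055 ]
 [ 0.641  -0.1993  0.055 ]] -0.15080755556353798 0.04977216120556235
-0.17 corner [ 0.6428 -0.1915]
-0.18112020605277623 corner [ 0.643  -0.1923]
```

```bash
python3 -m inch '[{"ax":0,"ay":0,"az":0,"dx":-25,"dy":-1,"dz":20,"gripper":100},{"ax":0,"ay":0,"az":0,"dx":0,"dy":0,"dz":40,"gripper":100},{"ax":0,"ay":0,"az":0,"dx":0,"dy":0,"dz":40,"gripper":100},{"ax":0,"ay":0,"az":0,"dx":0,"dy":0,"dz":20,"gripper":100},{"ax":0,"ay":0,"az":0,"dx":0,"dy":0,"dz":0,"gripper":100},{"ax":0,"ay":0,"az":0,"dx":0,"dy":0,"dz":0,"gripper":100},{"ax":0,"ay":0,"az":0,"dx":0,"dy":0,"dz":0,"gripper":100}]'
```

```text
time: 7.8
position: [0.7007, 0.0163, 0.0938]
tool_rot: [0.041, 0.999, -0.0, 0.002]
ft_force: [0.5, 0.5, 0.2]
grip_width: 0.087
```

```bash
python3 -m inch '[{"ax":0,"ay":0,"az":0,"dx":2,"dy":0,"dz":30,"gripper":100},{"ax":0,"ay":0,"az":0,"dx":0,"dy":0,"dz":30,"gripper":100},{"ax":0,"ay":0,"az":0,"dx":0,"dy":0,"dz":13,"gripper":100},{"ax":0,"ay":0,"az":0,"dx":0,"dy":0,"dz":0,"gripper":100},{"ax":0,"ay":0,"az":0,"dx":0,"dy":0,"dz":0,"gripper":100},{"ax":0,"ay":0,"az":0,"dx":0,"dy":0,"dz":0,"gripper":100}]'
python3 look.py 7 scene
python3 - <<'E'
import cv2
s=cv2.imread("pics/scene7.png");cv2.imwrite("pics/crop9.png",cv2.resize(s[170:320,150:350],None,fx=3.8,fy=3.8))
E
```

```text
time: 8.4
position: [0.6991, 0.0158, 0.0207]
tool_rot: [0.041, 0.999, -0.0, 0.002]
ft_force: [-0.5, 0.4, -0.1]
grip_width: 0.0871
8.4 [0.6991 0.0158 0.0207] [ 0.0414  0.9991 -0.0002  0.0019] 0.08707400649277268 [-0.5     0.3924 -0.0727]
```

View pics/crop9.png

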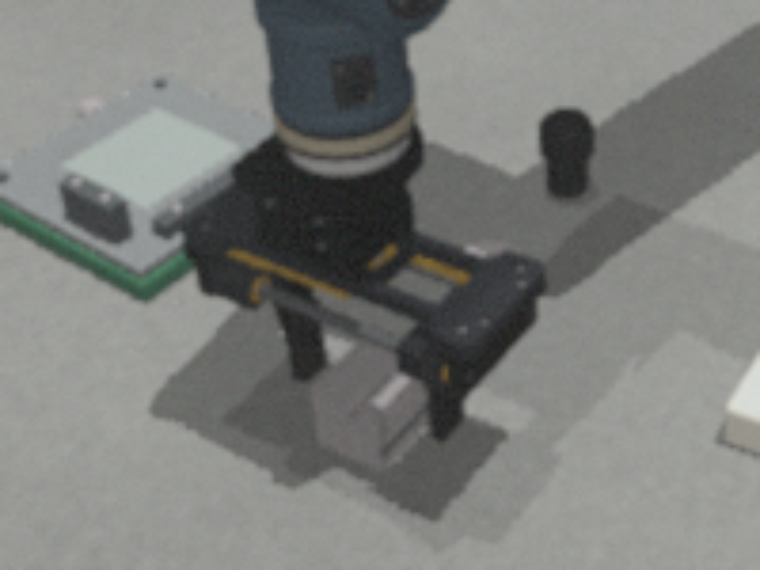

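The fingers straddle the block. Next I'll close with 30 N and lift.

```bash
python3 -m inch '[{"ax":0,"ay":0,"az":0,"dx":0,"dy":0,"dz":0,"gripper":0},{"ax":0,"ay":0,"az":0,"dx":0,"dy":0,"dz":0,"gripper":0},{"ax":0,"ay":0,"az":0,"dx":0,"dy":0,"dz":0,"gripper":0},{"ax":0,"ay":0,"az":0,"dx":0,"dy":0,"dz":0,"gripper":0},{"ax":0,"ay":0,"az":0,"dx":0,"dy":0,"dz":0,"gripper":0},{"ax":0,"ay":0,"az":0,"dx":0,"dy":0,"dz":0,"gripper":0},{"ax":0,"ay":0,"az":0,"dx":0,"dy":0,"dz":0,"gripper":0}]' 30
python3 -m inch '[{"ax":0,"ay":0,"az":0,"dx":0,"dy":0,"dz":-10,"gripper":0},{"ax":0,"ay":0,"az":0,"dx":0,"dy":0,"dz":-20,"gripper":0},{"ax":0,"ay":0,"az":0,"dx":0,"dy":0,"dz":-30,"gripper":0},{"ax":0,"ay":0,"az":0,"dx":0,"dy":0,"dz":-20,"gripper":0},{"ax":0,"ay":0,"az":0.09,"dx":0,"dy":0,"dz":-10,"gripper":0},{"ax":0,"ay":0,"az":0,"dx":0,"dy":0,"dz":0,"gripper":0},{"ax":0,"ay":0,"az":0,"dx":0,"dy":0,"dz":0,"gripper":0}]'
```

```text
time: 9.15
position: [0.6974, 0.0162, 0.0185]
tool_rot: [0.041, 0.999, 0.0, -0.0]
ft_force: [0.2, 1.0, -0.6]
grip_width: 0.0449
time: 9.85
position: [0.6963, 0.0161, 0.1077]
tool_rot: [0.085, 0.996, -0.0, -0.001]
ft_force: [-0.2, 0.6, -6.3]
grip_width: 0.0446
```

```bash
python3 -m inch '[{"ax":0,"ay":0,"az":0,"dx":5,"dy":-20,"dz":0,"gripper":0},{"ax":0,"ay":0,"az":0,"dx":9,"dy":-36,"dz":0,"gripper":0},{"ax":0,"ay":0,"az":0,"dx":9,"dy":-40,"dz":0,"gripper":0},{"ax":0,"ay":0,"az":0,"dx":9,"dy":-40,"dz":0,"gripper":0},{"ax":0,"ay":0,"az":0,"dx":9,"dy":-40,"dz":0,"gripper":0},{"ax":0,"ay":0,"az":0,"dx":9,"dy":-40,"dz":0,"gripper":0},{"ax":0,"ay":0,"az":0,"dx":8,"dy":-30,"dz":0,"gripper":0},{"ax":0,"ay":0,"az":0,"dx":0,"dy":0,"dz":0,"gripper":0}]'
python3 -m inch '[{"ax":0,"ay":0,"az":0,"dx":0,"dy":0,"dz":0,"gripper":0},{"ax":0,"ay":0,"az":0,"dx":0,"dy":0,"dz":0,"gripper":0},{"ax":0,"ay":0,"az":0,"dx":0,"dy":0,"dz":0,"gripper":0}]'
python3 look.py 8 wrist scene top
```

```text
time: 10.65
position: [0.595, -0.2213, 0.1072]
tool_rot: [0.088, 0.996, -0.001, -0.002]
ft_force: [-0.1, 0.4, -5.7]
grip_width: 0.0449
time: 10.95
position: [0.598, -0.215, 0.1081]
tool_rot: [0.085, 0.996, 0.0, -0.0]
ft_force: [-0.8, 0.3, -6.7]
grip_width: 0.0449
10.95 [ 0.598  -0.215   0.1081] [ 0.0853  0.9964  0.0003 -0.0005] 0.04492372111402922 [-0.8427  0.2706 -6.6802]
```

View pics/scene8.png

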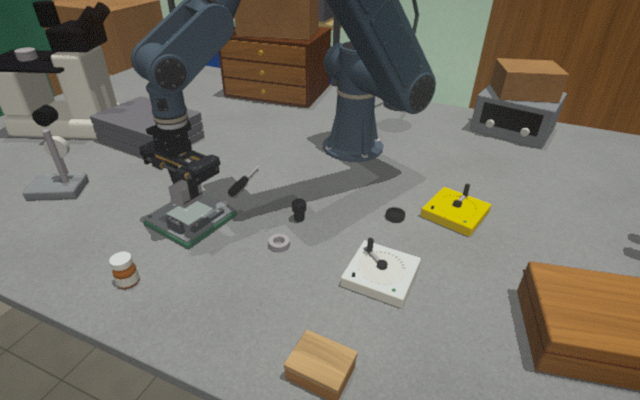

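View pics/wrist8.png

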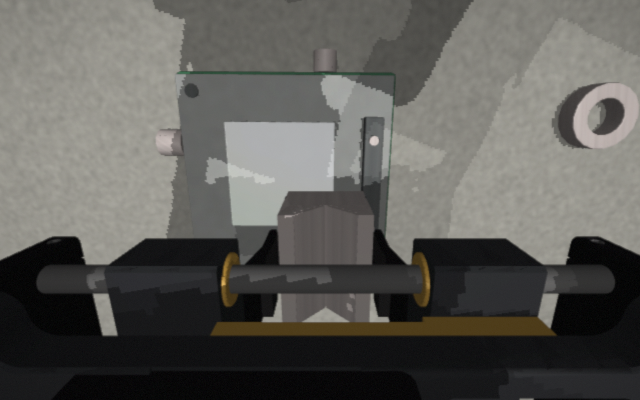

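The block hangs over the free area with its sides parallel to the long stop (inner edge at px x≈362). I'll lower it slowly.

```bash
python3 -m inch '[{"ax":0,"ay":0,"az":0,"dx":0,"dy":0,"dz":20,"gripper":0},{"ax":0,"ay":0,"az":0,"dx":0,"dy":0,"dz":20,"gripper":0},{"ax":0,"ay":0,"az":0,"dx":0,"dy":0,"dz":15,"gripper":0},{"ax":0,"ay":0,"az":0,"dx":0,"dy":0,"dz":5,"gripper":0},{"ax":0,"ay":0,"az":0,"dx":0,"dy":0,"dz":0,"gripper":0},{"ax":0,"ay":0,"az":0,"dx":0,"dy":0,"dz":0,"gripper":0},{"ax":0,"ay":0,"az":0,"dx":0,"dy":0,"dz":0,"gripper":0}]'
python3 -m inch '[{"ax":0,"ay":0,"az":0,"dx":0,"dy":0,"dz":1,"gripper":0},{"ax":0,"ay":0,"az":0,"dx":0,"dy":0,"dz":1,"gripper":0},{"ax":0,"ay":0,"az":0,"dx":0,"dy":0,"dz":0,"gripper":0},{"ax":0,"ay":0,"az":0,"dx":0,"dy":0,"dz":0,"gripper":0}]'
python3 look.py 9 wrist scene
```

```text
time: 11.8
position: [0.5989, -0.2168, 0.0496]
tool_rot: [0.086, 0.996, -0.001, 0.001]
ft_force: [0.2, -0.8, -5.6]
grip_width: 0.045
time: 12.2
position: [0.598, -0.2164, 0.0466]
tool_rot: [0.086, 0.996, -0.0, 0.0]
ft_force: [-0.3, -0.1, -5.5]
grip_width: 0.0447
12.2 [ 0.598  -0.2164  0.0466] [ 0.0863  0.9963 -0.      0.    ] 0.044691384005358235 [-0.2941 -0.1155 -5.4794]
```

View pics/wrist9.png

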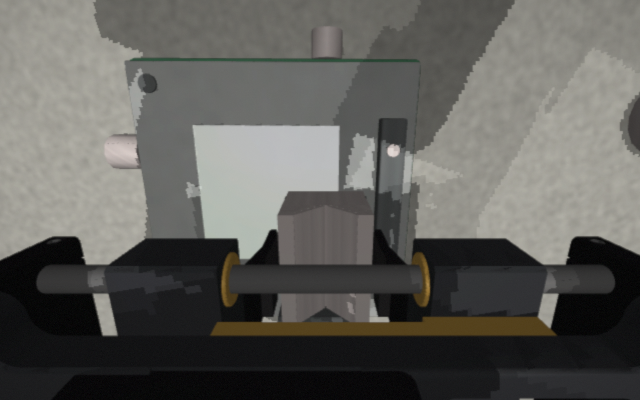

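```bash
python3 - <<'E'
from h import *
np.set_printoptions(precision=4,suppress=True)
ang=lambda d:np.arctan2(d[1],d[0])
s=cv2.imread("pics/wrist9.png");cv2.imwrite("pics/crop10.png",cv2.resize(s[100:270,300:440],None,fx=4,fy=3.5,interpolation=cv2.INTER_CUBIC))
c=ld("wrist9");g=c["img"].astype(int).mean(2)
for v in range(124,236,12): print(v,g[v,370:412].astype(int))
E
python3 -m inch '[{"ax":0,"ay":0,"az":0,"dx":0,"dy":0,"dz":1,"gripper":0},{"ax":0,"ay":0,"az":0,"dx":0,"dy":0,"dz":1,"gripper":0},{"ax":0,"ay":0,"az":0,"dx":0,"dy":0,"dz":0,"gripper":0},{"ax":0,"ay":0,"az":0,"dx":0,"dy":0,"dz":0,"gripper":0}]'
```

```text
124 [88 87 88 87 88 88 88 83 65 38 30 38 46 53 56 58 56 55 54 52 54 53 53 51
 53 53 52 53 53 54 55 55 55 55 54 54 55 71 85 88 87 86]
136 [88 90 91 93 88 89 87 77 46 33 34 41 51 55 56 56 55 55 53 53 53 53 52 52
 53 53 54 53 54 54 54 56 55 53 53 54 68 87 88 89 88 89]
148 [176 175 175 174 156 115  99  68  37  36  56  89 110 114 114 110 106 142
 200 209 211 213 213 203 187 184 185 188 183 155  90  89  88  88  87  82
  87  89  89  89  89  88]
160 [177 175 160 122 111 108  92  45  35  49  77 102 113 114 112 112 110 108
 107 107 106 106 107 107 108 110 110 111 112 111 110 109 107 109 134 169
 173 174 173 174 174 171]
172 [171 154 116 109 109  94  55  36  38  63  95 111 114 112 111 110 109 107
 107 105 106 106 106 107 106 109 110 111 111 110 108 107 104 129 170 175
 174 173 173 175 171 157]
184 [172 171 154 114 101  78  40  35  54  86 108 110 111 109 109 108 106 106
 105 104 104 105 105 105 106 108 108 109 108 104  98  99 122 150 153 152
 151 151 152 150 130  89]
196 [87 88 87 86 77 45 33 37 47 53 54 56 55 55 54 52 53 52 51 53 54 69 91 95
 95 96 97 96 94 93 89 82 85 87 87 87 87 87 87 83 79 87]
208 [79 86 88 80 56 33 32 40 51 55 55 54 55 53 54 52 52 51 51 53 53 53 54 54
 54 55 55 55 53 51 58 75 88 88 88 89 90 88 86 82 91 93]
220 [106 105 105  90  45  32  38  48  53  53  55  53  54  52  54  52  52  51
  54  51  53  54  54  53  55  54  54  54  54  58  76  86  89  88  88  88
  89  83  77  86  88  88]
232 [105 104  95  61  23  10  10   8  11  10   9  12  33  51  52  52  52  52
  54  68  89  92  82  59  55  54  54  54  61  77  87  89  87  88  89  89
  85  83  89  89  89  88]
time: 12.7
position: [0.598, -0.2163, 0.0444]
tool_rot: [0.086, 0.996, 0.0, -0.0]
ft_force: [-0.1, -0.3, -5.4]
grip_width: 0.0447
```

View pics/crop10.png

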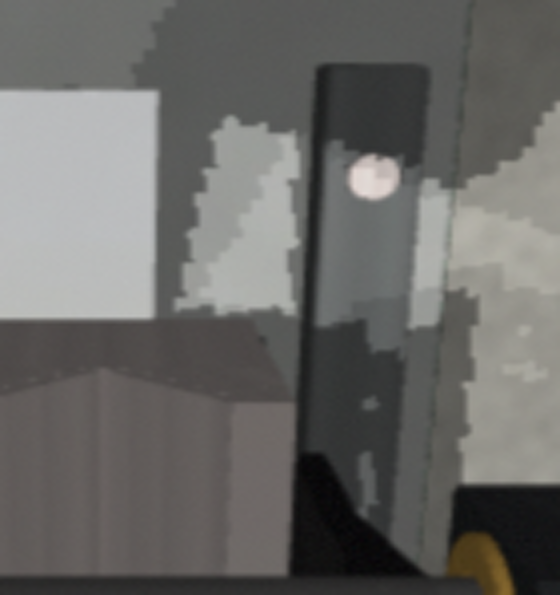

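```bash
python3 - <<'E'
from h import *
c=ld("wrist9");np.set_printoptions(precision=4,suppress=True)
a=ray(c,381.3,124,.037);b=ray(c,376.3,220,.037);d=b-a;print(a,b,np.arctan2(d[1],d[0]))
a=ray(c,407,124,.037);b=ray(c,399.3,220,.037);d=b-a;print(a,b,np.arctan2(d[1],d[0]))
E
python3 -m inch '[{"ax":0,"ay":0,"az":0,"dx":0,"dy":0,"dz":1,"gripper":0},{"ax":0,"ay":0,"az":0,"dx":0,"dy":0,"dz":0,"gripper":0},{"ax":0,"ay":0,"az":0,"dx":0,"dy":0,"dz":0,"gripper":0}]'
```

```text
[ 0.5356 -0.1744  0.037 ] [ 0.5896 -0.184   0.037 ] -0.17686500672999006
[ 0.5379 -0.1608  0.037 ] [ 0.5919 -0.1707  0.037 ] -0.1828912853065734
time: 13.0
position: [0.598, -0.2163, 0.0435]
tool_rot: [0.086, 0.996, 0.0, -0.0]
ft_force: [-0.3, -0.1, -6.9]
grip_width: 0.0449
```

```bash
python3 -m inch '[{"ax":0,"ay":0,"az":0,"dx":0,"dy":0,"dz":0.7,"gripper":0},{"ax":0,"ay":0,"az":0,"dx":0,"dy":0,"dz":0,"gripper":0},{"ax":0,"ay":0,"az":0,"dx":0,"dy":0,"dz":0,"gripper":0}]'
python3 -m inch '[{"ax":0,"ay":0,"az":0,"dx":0,"dy":0,"dz":0.7,"gripper":0},{"ax":0,"ay":0,"az":0,"dx":0,"dy":0,"dz":0,"gripper":0},{"ax":0,"ay":0,"az":0,"dx":0,"dy":0,"dz":0,"gripper":0}]'
```

```text
time: 13.3
position: [0.598, -0.2163, 0.0435]
tool_rot: [0.086, 0.996, -0.0, 0.0]
ft_force: [-2.3, 0.7, -0.4]
grip_width: 0.0446
time: 13.6
position: [0.598, -0.2163, 0.0434]
tool_rot: [0.086, 0.996, -0.0, 0.0]
ft_force: [-2.3, 1.8, 5.4]
grip_width: 0.0451
```

Contact with the stage is made. I'll ease the bearing, approach the long stop (tool +y), then the short one (tool −x).

```bash
python3 -m inch '[{"ax":0,"ay":0,"az":0,"dx":0,"dy":0,"dz":-0.9,"gripper":0},{"ax":0,"ay":0,"az":0,"dx":0,"dy":2,"dz":0,"gripper":0},{"ax":0,"ay":0,"az":0,"dx":0,"dy":2,"dz":0,"gripper":0},{"ax":0,"ay":0,"az":0,"dx":0,"dy":1.5,"dz":0,"gripper":0},{"ax":0,"ay":0,"az":0,"dx":0,"dy":0,"dz":0,"gripper":0},{"ax":0,"ay":0,"az":0,"dx":0,"dy":0,"dz":0,"gripper":0}]'
python3 -m inch '[{"ax":0,"ay":0,"az":0,"dx":0,"dy":0.7,"dz":0,"gripper":0},{"ax":0,"ay":0,"az":0,"dx":0,"dy":0,"dz":0,"gripper":0},{"ax":0,"ay":0,"az":0,"dx":0,"dy":0.7,"dz":0,"gripper":0},{"ax":0,"ay":0,"az":0,"dx":0,"dy":0,"dz":0,"gripper":0},{"ax":0,"ay":0,"az":0,"dx":0,"dy":0,"dz":0,"gripper":0}]'
```

```text
time: 14.2
position: [0.6001, -0.2116, 0.0435]
tool_rot: [0.086, 0.996, -0.001, 0.001]
ft_force: [1.1, -3.2, 2.0]
grip_width: 0.0451
time: 14.7
position: [0.5999, -0.2099, 0.0434]
tool_rot: [0.086, 0.996, -0.0, 0.001]
ft_force: [0.9, -4.7, 2.1]
grip_width: 0.0448
```

```bash
python3 -m inch '[{"ax":0,"ay":0,"az":0,"dx":0,"dy":0,"dz":-0.5,"gripper":0},{"ax":0,"ay":0,"az":0,"dx":0,"dy":0.7,"dz":0,"gripper":0},{"ax":0,"ay":0,"az":0,"dx":0,"dy":0,"dz":0,"gripper":0},{"ax":0,"ay":0,"az":0,"dx":0,"dy":0,"dz":0,"gripper":0}]'
python3 -m inch '[{"ax":0,"ay":0,"az":0,"dx":0,"dy":0.7,"dz":0,"gripper":0},{"ax":0,"ay":0,"az":0,"dx":0,"dy":0,"dz":0,"gripper":0},{"ax":0,"ay":0,"az":0,"dx":0,"dy":0,"dz":0,"gripper":0}]'
```

```text
time: 15.1
position: [0.5993, -0.209, 0.0435]
tool_rot: [0.086, 0.996, -0.0, -0.0]
ft_force: [0.4, -3.1, -0.5]
grip_width: 0.045
time: 15.4
position: [0.5993, -0.2089, 0.0434]
tool_rot: [0.086, 0.996, -0.001, -0.0]
ft_force: [1.2, -5.4, 0.8]
grip_width: 0.0448
```

```bash
python3 -m inch '[{"ax":0,"ay":0,"az":0,"dx":0,"dy":0.6,"dz":-0.3,"gripper":0},{"ax":0,"ay":0,"az":0,"dx":0,"dy":0,"dz":0,"gripper":0},{"ax":0,"ay":0,"az":0,"dx":0,"dy":0,"dz":0,"gripper":0}]'
python3 -m inch '[{"ax":0,"ay":0,"az":0,"dx":0,"dy":0.6,"dz":0,"gripper":0},{"ax":0,"ay":0,"az":0,"dx":0,"dy":0,"dz":0,"gripper":0},{"ax":0,"ay":0,"az":0,"dx":0,"dy":0,"dz":0,"gripper":0}]'
python3 look.py 10 wrist scene
python3 - <<'E'
import cv2
s=cv2.imread("pics/wrist10.png");cv2.imwrite("pics/crop11.png",cv2.resize(s[100:270,270:440],None,fx=4,fy=3.5,interpolation=cv2.INTER_CUBIC))
E
```

```text
time: 15.7
position: [0.5993, -0.2088, 0.0435]
tool_rot: [0.086, 0.996, -0.001, -0.0]
ft_force: [-0.1, -7.8, -1.6]
grip_width: 0.0446
time: 16.0
position: [0.5993, -0.2088, 0.0435]
tool_rot: [0.086, 0.996, -0.001, -0.0]
ft_force: [-0.5, -8.5, -1.6]
grip_width: 0.045
16.0 [ 0.5993 -0.2088  0.0435] [ 0.0863  0.9963 -0.0013 -0.0001] 0.04496692627136066 [-0.498  -8.5035 -1.6157]
```

View pics/crop11.png

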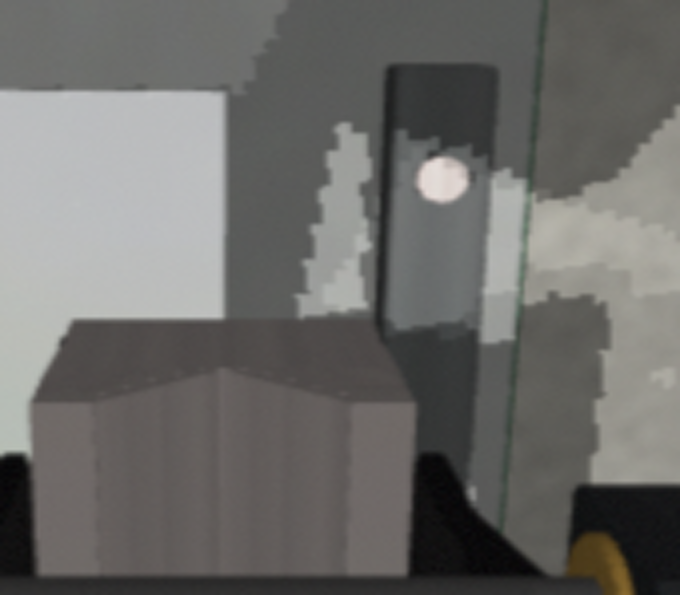

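The block sits against the long stop: the sideways force rises to 8.5 N with no further travel. Next is the short stop.

```bash
python3 -m inch '[{"ax":0,"ay":0,"az":0,"dx":-1.5,"dy":0,"dz":0,"gripper":0},{"ax":0,"ay":0,"az":0,"dx":-1.5,"dy":0,"dz":0,"gripper":0},{"ax":0,"ay":0,"az":0,"dx":-1.5,"dy":0,"dz":0,"gripper":0},{"ax":0,"ay":0,"az":0,"dx":0,"dy":0,"dz":0,"gripper":0},{"ax":0,"ay":0,"az":0,"dx":0,"dy":0,"dz":0,"gripper":0}]'
python3 -m inch '[{"ax":0,"ay":0,"az":0,"dx":-0.7,"dy":0,"dz":0,"gripper":0},{"ax":0,"ay":0,"az":0,"dx":0,"dy":0,"dz":0,"gripper":0},{"ax":0,"ay":0,"az":0,"dx":-0.7,"dy":0,"dz":0,"gripper":0},{"ax":0,"ay":0,"az":0,"dx":0,"dy":0,"dz":0,"gripper":0},{"ax":0,"ay":0,"az":0,"dx":0,"dy":0,"dz":0,"gripper":0}]'
```

```text
time: 16.6
position: [0.5995, -0.2089, 0.0436]
tool_rot: [0.086, 0.996, -0.001, -0.005]
ft_force: [-9.8, -9.1, 5.6]
grip_width: 0.0447
time: 17.1
position: [0.5995, -0.2089, 0.0437]
tool_rot: [0.086, 0.996, -0.0, -0.006]
ft_force: [-10.9, -8.6, 7.6]
grip_width: 0.0445
```

```bash
python3 -m inch '[{"ax":0,"ay":0,"az":0,"dx":0,"dy":0,"dz":-0.5,"gripper":0},{"ax":0,"ay":0,"az":0,"dx":0,"dy":0,"dz":0,"gripper":0},{"ax":0,"ay":0,"az":0,"dx":0,"dy":0,"dz":0,"gripper":0}]'
python3 look.py 11 wrist scene
python3 - <<'E'
import cv2
s=cv2.imread("pics/scene11.png");cv2.imwrite("pics/crop12.png",cv2.resize(s[150:260,130:250],None,fx=5,fy=5,interpolation=cv2.INTER_CUBIC))
E
```

```text
time: 17.4
position: [0.5996, -0.2089, 0.0437]
tool_rot: [0.086, 0.996, -0.0, -0.006]
ft_force: [-10.0, -9.4, 6.2]
grip_width: 0.045
17.4 [ 0.5996 -0.2089  0.0437] [ 0.0857  0.9963 -0.0003 -0.0061] 0.0450039975813528 [-9.9813 -9.4378  6.1844]
```

View pics/crop12.png

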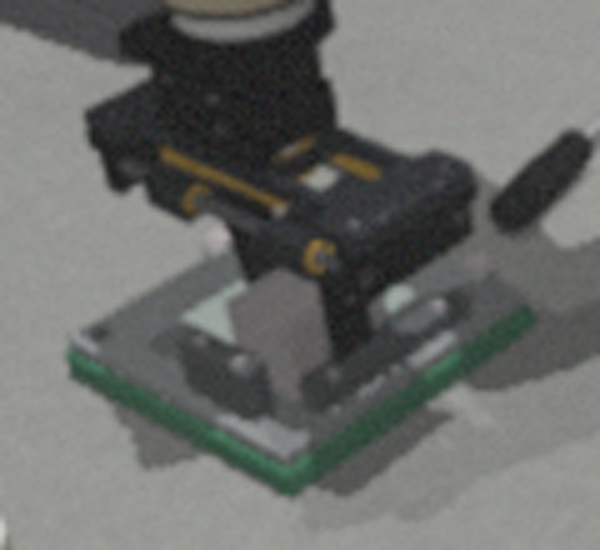

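```bash
python3 - <<'E'
from h import *
np.set_printoptions(precision=4,suppress=True)
e=np.array([np.cos(-.173),np.sin(-.173)]);n=np.array([-e[1],e[0]])
for f in("wrist9","wrist10","wrist11"):
    c=ld(f);g=c["img"].astype(int).mean(2)
    print(f,c["position"],g[205:225,330].astype(int))
c=ld("wrist10")
f=lambda x,y,z:ray(c,(x+.5)/4-.5+270,(y+.5)/3.5-.5+100,z)
a=f(33,402,.07);b=f(414,402,.07);m=(a+b)[:2]/2;print(a,b,np.linalg.norm(a-b),"block centre",m+.03*e)
C=np.array([.642,-.192]);r=m+.03*e-C;print("rel",r@e,r@n, "tcp rel",(np.array([.5993,-.2088])-C)@e)
c=ld("scene11")
f=lambda x,y,z:ray(c,(x+.5)/5-.5+130,(y+.5)/5-.5+150,z)
for q in((235,290),(285,268),(325,288)): print("scene block top",q,f(*q,.07), (f(*q,.07)[:2]-C)@e,(f(*q,.07)[:2]-C)@n)
# short stop via scene0 crop2 right (x-396)/4+140,(y/4.3)+180
c=ld("scene0")
f=lambda x,y,z:ray(c,(x-396+.5)/4-.5+140,(y+.5)/4.3-.5+180,z)
for q in((502,162),(568,190),(577,182),(515,153)): P=f(*q,.055);print("short top",P,(P[:2]-C)@e,(P[:2]-C)@n)
E
```

```text
wrist9 [ 0.5235 -0.2027  0.2078] [83 80 89 94 95 94 94 94 94 94 94 94 96 95 95 95 94 94 94 95]
wrist10 [ 0.5249 -0.1948  0.2047] [84 80 91 95 96 95 95 94 96 95 95 96 96 93 95 95 96 95 95 95]
wrist11 [ 0.5271 -0.1954  0.2058] [82 81 91 94 94 94 95 95 95 96 94 95 95 97 96 94 95 96 95 95]
[ 0.5665 -0.2248  0.07  ] [ 0.574  -0.1815  0.07  ] 0.04390633944679329 block centre [ 0.5998 -0.2083]
rel -0.038795414932301986 -0.023320377296785027 tcp rel -0.03917068386876856
scene block top (235, 290) [ 0.6168 -0.2395  0.07  ] -0.016632045739019857 -0.05108600508831941
scene block top (285, 268) [ 0.5914 -0.2293  0.07  ] -0.0434077527854113 -0.0454423685067332
scene block top (325, 288) [ 0.597  -0.2004  0.07  ] -0.042863396338708004 -0.01603545039358723
short top [ 0.6443 -0.2521  0.055 ] 0.012629295076307522 -0.05883097967165719
short top [ 0.6483 -0.1989  0.055 ] 0.00737953572982397 -0.005675516923877245
short top [ 0.6402 -0.1987  0.055 ] -0.0006110352032881838 -0.006890873549612536
short top [ 0.6343 -0.2507  0.055 ] 0.0024834359276828576 -0.05914974413841455
```

Measured against the corner, about 9 mm is left to the short stop. The block is stuck by friction, because the push also bore it down (fz +6). I'll back off the push first so it can't snap free, then lift slightly and slide.

```bash
python3 -m inch '[{"ax":0,"ay":0,"az":0,"dx":1.5,"dy":-0.7,"dz":0,"gripper":0},{"ax":0,"ay":0,"az":0,"dx":1.5,"dy":-0.5,"dz":0,"gripper":0},{"ax":0,"ay":0,"az":0,"dx":1.5,"dy":0,"dz":0,"gripper":0},{"ax":0,"ay":0,"az":0,"dx":0,"dy":0,"dz":0,"gripper":0},{"ax":0,"ay":0,"az":0,"dx":0,"dy":0,"dz":0,"gripper":0}]'
python3 look.py 12
```

```text
time: 18.0
position: [0.5993, -0.2089, 0.0435]
tool_rot: [0.087, 0.996, -0.0, -0.001]
ft_force: [-0.9, -7.4, -1.8]
grip_width: 0.045
18.0 [ 0.5993 -0.2089  0.0435] [ 0.0865  0.9962 -0.0001 -0.0015] 0.045016622916652024 [-0.86   -7.4057 -1.7907]
```

```bash
python3 -m inch '[{"ax":0,"ay":0,"az":0,"dx":0,"dy":-0.7,"dz":-0.3,"gripper":0},{"ax":0,"ay":0,"az":0,"dx":0,"dy":0,"dz":-0.3,"gripper":0},{"ax":0,"ay":0,"az":0,"dx":0,"dy":0,"dz":0,"gripper":0},{"ax":0,"ay":0,"az":0,"dx":0,"dy":0,"dz":0,"gripper":0}]'
python3 -m inch '[{"ax":0,"ay":0,"az":0,"dx":-0.5,"dy":0,"dz":0,"gripper":0},{"ax":0,"ay":0,"az":0,"dx":-0.5,"dy":0,"dz":0,"gripper":0},{"ax":0,"ay":0,"az":0,"dx":0,"dy":0,"dz":0,"gripper":0},{"ax":0,"ay":0,"az":0,"dx":0,"dy":0,"dz":0,"gripper":0}]'
```

```text
time: 18.4
position: [0.5994, -0.2089, 0.0435]
tool_rot: [0.086, 0.996, 0.0, -0.002]
ft_force: [0.1, -4.8, -4.7]
grip_width: 0.0448
time: 18.8
position: [0.5994, -0.2089, 0.0436]
tool_rot: [0.086, 0.996, 0.0, -0.003]
ft_force: [-0.5, -5.1, -4.3]
grip_width: 0.0451
```

```bash
python3 -m inch '[{"ax":0,"ay":0,"az":0,"dx":-0.5,"dy":-0.5,"dz":-0.3,"gripper":0},{"ax":0,"ay":0,"az":0,"dx":-0.5,"dy":0,"dz":0,"gripper":0},{"ax":0,"ay":0,"az":0,"dx":0,"dy":0,"dz":0,"gripper":0},{"ax":0,"ay":0,"az":0,"dx":0,"dy":0,"dz":0,"gripper":0}]'
python3 -m inch '[{"ax":0,"ay":0,"az":0,"dx":-0.5,"dy":0,"dz":0,"gripper":0},{"ax":0,"ay":0,"az":0,"dx":-0.5,"dy":0,"dz":0,"gripper":0},{"ax":0,"ay":0,"az":0,"dx":0,"dy":0,"dz":0,"gripper":0},{"ax":0,"ay":0,"az":0,"dx":0,"dy":0,"dz":0,"gripper":0}]'
python3 -c "
from rig import robot
print(robot.get_obs()['moment'],robot.get_obs()['q'])"
```

```text
time: 19.2
position: [0.5995, -0.209, 0.0437]
tool_rot: [0.086, 0.996, 0.001, -0.004]
ft_force: [-3.2, -4.9, -4.5]
grip_width: 0.0448
time: 19.6
position: [0.5996, -0.209, 0.0437]
tool_rot: [0.086, 0.996, 0.001, -0.005]
ft_force: [-4.7, -5.9, -3.6]
grip_width: 0.0449
[-1.01153529  0.87717681 -0.05205276] [-0.51018076  0.77412055  1.52315179 -0.0024833   0.85355837 -1.90736918]
```

It's still sticking. I'll ease off completely, lift 1–2 mm clear of the stage and stop, shift over, and come back.

```bash
python3 -m inch '[{"ax":0,"ay":0,"az":0,"dx":1.5,"dy":-1,"dz":0,"gripper":0},{"ax":0,"ay":0,"az":0,"dx":1,"dy":-1,"dz":-0.7,"gripper":0},{"ax":0,"ay":0,"az":0,"dx":0,"dy":-1,"dz":-0.7,"gripper":0},{"ax":0,"ay":0,"az":0,"dx":0,"dy":0,"dz":0,"gripper":0},{"ax":0,"ay":0,"az":0,"dx":0,"dy":0,"dz":0,"gripper":0},{"ax":0,"ay":0,"az":0,"dx":0,"dy":0,"dz":0,"gripper":0}]'
python3 -m inch '[{"ax":0,"ay":0,"az":0,"dx":-1,"dy":0,"dz":0,"gripper":0},{"ax":0,"ay":0,"az":0,"dx":-1,"dy":0,"dz":0,"gripper":0},{"ax":0,"ay":0,"az":0,"dx":-1,"dy":0,"dz":0,"gripper":0},{"ax":0,"ay":0,"az":0,"dx":0,"dy":0,"dz":0,"gripper":0},{"ax":0,"ay":0,"az":0,"dx":0,"dy":0,"dz":0,"gripper":0}]'
python3 look.py 13 wrist
```

```text
time: 20.2
position: [0.6006, -0.2123, 0.0466]
tool_rot: [0.086, 0.996, 0.0, -0.0]
ft_force: [0.4, -0.3, -6.2]
grip_width: 0.0447
time: 20.7
position: [0.6036, -0.2132, 0.0466]
tool_rot: [0.086, 0.996, -0.0, 0.0]
ft_force: [-0.3, -0.3, -6.6]
grip_width: 0.0448
20.7 [ 0.6036 -0.2132  0.0466] [ 0.0863  0.9963 -0.      0.    ] 0.04479814718207031 [-0.2908 -0.2528 -6.5565]
```

View pics/wrist13.png

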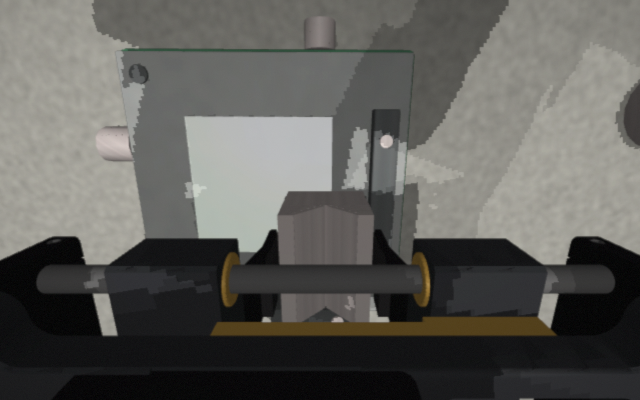

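```bash
python3 -m inch '[{"ax":0,"ay":0,"az":0,"dx":-1,"dy":0,"dz":0,"gripper":0},{"ax":0,"ay":0,"az":0,"dx":-1,"dy":0,"dz":0,"gripper":0},{"ax":0,"ay":0,"az":0,"dx":-0.7,"dy":0,"dz":0,"gripper":0},{"ax":0,"ay":0,"az":0,"dx":0,"dy":0,"dz":0,"gripper":0},{"ax":0,"ay":0,"az":0,"dx":0,"dy":0,"dz":0,"gripper":0}]'
python3 -m inch '[{"ax":0,"ay":0,"az":0,"dx":-0.6,"dy":0,"dz":0,"gripper":0},{"ax":0,"ay":0,"az":0,"dx":0,"dy":0,"dz":0,"gripper":0},{"ax":0,"ay":0,"az":0,"dx":-0.6,"dy":0,"dz":0,"gripper":0},{"ax":0,"ay":0,"az":0,"dx":0,"dy":0,"dz":0,"gripper":0},{"ax":0,"ay":0,"az":0,"dx":0,"dy":0,"dz":0,"gripper":0}]'
```

```text
time: 21.25
position: [0.6062, -0.2136, 0.0466]
tool_rot: [0.086, 0.996, 0.0, -0.0]
ft_force: [0.5, 0.5, -6.5]
grip_width: 0.0443
time: 21.75
position: [0.6074, -0.2138, 0.0467]
tool_rot: [0.086, 0.996, -0.0, 0.0]
ft_force: [-0.0, -0.1, -5.6]
grip_width: 0.0449
```

```bash
python3 -m inch '[{"ax":0,"ay":0,"az":0,"dx":-0.6,"dy":0,"dz":0,"gripper":0},{"ax":0,"ay":0,"az":0,"dx":0,"dy":0,"dz":0,"gripper":0},{"ax":0,"ay":0,"az":0,"dx":-0.6,"dy":0,"dz":0,"gripper":0},{"ax":0,"ay":0,"az":0,"dx":0,"dy":0,"dz":0,"gripper":0},{"ax":0,"ay":0,"az":0,"dx":0,"dy":0,"dz":0,"gripper":0}]'
python3 -m inch '[{"ax":0,"ay":0,"az":0,"dx":-0.6,"dy":0,"dz":0,"gripper":0},{"ax":0,"ay":0,"az":0,"dx":0,"dy":0,"dz":0,"gripper":0},{"ax":0,"ay":0,"az":0,"dx":0,"dy":0,"dz":0,"gripper":0},{"ax":0,"ay":0,"az":0,"dx":0,"dy":0,"dz":0,"gripper":0}]'
```

```text
time: 22.25
position: [0.6078, -0.2138, 0.0465]
tool_rot: [0.086, 0.996, 0.0, -0.001]
ft_force: [-3.1, 0.9, -5.1]
grip_width: 0.0447
time: 22.65
position: [0.6078, -0.2138, 0.0465]
tool_rot: [0.086, 0.996, 0.0, -0.001]
ft_force: [-5.1, 0.2, -4.7]
grip_width: 0.0446
```

Short stop touched at TCP (0.6078, −0.2138), where predicted. I'll back off slightly, lower it, and approach the long stop just above the stage.

```bash
python3 -m inch '[{"ax":0,"ay":0,"az":0,"dx":1.5,"dy":0,"dz":0,"gripper":0},{"ax":0,"ay":0,"az":0,"dx":0,"dy":1,"dz":1,"gripper":0},{"ax":0,"ay":0,"az":0,"dx":0,"dy":1,"dz":1,"gripper":0},{"ax":0,"ay":0,"az":0,"dx":0,"dy":0.7,"dz":0,"gripper":0},{"ax":0,"ay":0,"az":0,"dx":0,"dy":0,"dz":0,"gripper":0},{"ax":0,"ay":0,"az":0,"dx":0,"dy":0,"dz":0,"gripper":0}]'
python3 -m inch '[{"ax":0,"ay":0,"az":0,"dx":0,"dy":0.5,"dz":0.3,"gripper":0},{"ax":0,"ay":0,"az":0,"dx":0,"dy":0,"dz":0,"gripper":0},{"ax":0,"ay":0,"az":0,"dx":0,"dy":0.5,"dz":0,"gripper":0},{"ax":0,"ay":0,"az":0,"dx":0,"dy":0,"dz":0,"gripper":0},{"ax":0,"ay":0,"az":0,"dx":0,"dy":0,"dz":0,"gripper":0}]'
```

```text
time: 23.25
position: [0.6083, -0.2111, 0.0445]
tool_rot: [0.086, 0.996, 0.0, 0.0]
ft_force: [-2.0, -0.6, -7.0]
grip_width: 0.0448
time: 23.75
position: [0.6083, -0.2106, 0.0443]
tool_rot: [0.086, 0.996, -0.0, 0.0]
ft_force: [-1.9, -1.9, -7.5]
grip_width: 0.0444
```

```bash
python3 -m inch '[{"ax":0,"ay":0,"az":0,"dx":0,"dy":0.3,"dz":0.4,"gripper":0},{"ax":0,"ay":0,"az":0,"dx":0,"dy":0,"dz":0.3,"gripper":0},{"ax":0,"ay":0,"az":0,"dx":0,"dy":0,"dz":0,"gripper":0},{"ax":0,"ay":0,"az":0,"dx":0,"dy":0,"dz":0,"gripper":0}]'
python3 -m inch '[{"ax":0,"ay":0,"az":0,"dx":0,"dy":0,"dz":0.3,"gripper":0},{"ax":0,"ay":0,"az":0,"dx":0,"dy":0,"dz":0,"gripper":0},{"ax":0,"ay":0,"az":0,"dx":0,"dy":0,"dz":0,"gripper":0}]'
```

```text
time: 24.15
position: [0.6084, -0.2105, 0.0442]
tool_rot: [0.086, 0.996, -0.0, 0.0]
ft_force: [-5.1, -2.2, -2.4]
grip_width: 0.0451
time: 24.45
position: [0.6084, -0.2105, 0.044]
tool_rot: [0.086, 0.996, -0.0, 0.0]
ft_force: [-4.4, -3.2, -3.0]
grip_width: 0.0448
```

```bash
python3 -m inch '[{"ax":0,"ay":0,"az":0,"dx":0.8,"dy":-0.4,"dz":0,"gripper":0},{"ax":0,"ay":0,"az":0,"dx":0,"dy":0,"dz":0.3,"gripper":0},{"ax":0,"ay":0,"az":0,"dx":0,"dy":0,"dz":0,"gripper":0},{"ax":0,"ay":0,"az":0,"dx":0,"dy":0,"dz":0,"gripper":0}]'
python3 -m inch '[{"ax":0,"ay":0,"az":0,"dx":-0.5,"dy":0.8,"dz":0,"gripper":0},{"ax":0,"ay":0,"az":0,"dx":-0.5,"dy":0.5,"dz":0,"gripper":0},{"ax":0,"ay":0,"az":0,"dx":0,"dy":0,"dz":0,"gripper":0},{"ax":0,"ay":0,"az":0,"dx":0,"dy":0,"dz":0,"gripper":0},{"ax":0,"ay":0,"az":0,"dx":0,"dy":0,"dz":0,"gripper":0}]'
```

```text
time: 24.85
position: [0.6084, -0.2105, 0.0435]
tool_rot: [0.086, 0.996, -0.0, 0.001]
ft_force: [-0.2, -1.6, -2.4]
grip_width: 0.0449
time: 25.35
position: [0.6084, -0.2105, 0.0435]
tool_rot: [0.086, 0.996, -0.001, -0.0]
ft_force: [-3.9, -5.1, -2.2]
grip_width: 0.0449
```

```bash
python3 -m inch '[{"ax":0,"ay":0,"az":0,"dx":-0.7,"dy":0.4,"dz":-0.1,"gripper":0},{"ax":0,"ay":0,"az":0,"dx":-0.7,"dy":0.4,"dz":0,"gripper":0},{"ax":0,"ay":0,"az":0,"dx":0,"dy":0,"dz":0,"gripper":0},{"ax":0,"ay":0,"az":0,"dx":0,"dy":0,"dz":0,"gripper":0}]'
python3 -m inch '[{"ax":0,"ay":0,"az":0,"dx":-0.7,"dy":0.4,"dz":-0.1,"gripper":0},{"ax":0,"ay":0,"az":0,"dx":0,"dy":0,"dz":0,"gripper":0},{"ax":0,"ay":0,"az":0,"dx":0,"dy":0,"dz":0,"gripper":0}]'
```

```text
time: 25.75
position: [0.6084, -0.2105, 0.0435]
tool_rot: [0.086, 0.996, -0.001, -0.002]
ft_force: [-7.7, -7.9, -0.7]
grip_width: 0.0448
time: 26.05
position: [0.6084, -0.2104, 0.0436]
tool_rot: [0.086, 0.996, -0.001, -0.002]
ft_force: [-8.2, -8.8, 0.6]
grip_width: 0.0446
```

```bash
python3 -m inch '[{"ax":0,"ay":0,"az":0,"dx":-0.8,"dy":0,"dz":-0.3,"gripper":0},{"ax":0,"ay":0,"az":0,"dx":-0.8,"dy":0,"dz":-0.2,"gripper":0},{"ax":0,"ay":0,"az":0,"dx":0,"dy":0,"dz":0,"gripper":0},{"ax":0,"ay":0,"az":0,"dx":0,"dy":0,"dz":0,"gripper":0},{"ax":0,"ay":0,"az":0,"dx":0,"dy":0,"dz":0,"gripper":0}]'
python3 look.py 14 wrist top scene
python3 - <<'E'
import cv2,numpy as np
s=cv2.imread("pics/wrist14.png");a=cv2.resize(s[100:270,270:440],(400,400),interpolation=cv2.INTER_CUBIC)
s=cv2.imread("pics/scene14.png");b=cv2.resize(s[160:260,140:240],(400,400),interpolation=cv2.INTER_CUBIC)
cv2.imwrite("pics/crop14.png",np.hstack([a,b]))
E
```

```text
time: 26.55
position: [0.6084, -0.2104, 0.0436]
tool_rot: [0.086, 0.996, -0.001, -0.004]
ft_force: [-11.8, -8.5, 0.9]
grip_width: 0.0451
26.55 [ 0.6084 -0.2104  0.0436] [ 0.0861  0.9963 -0.0011 -0.0041] 0.045076235520217015 [-11.8206  -8.4711   0.8765]
```

View pics/crop14.png

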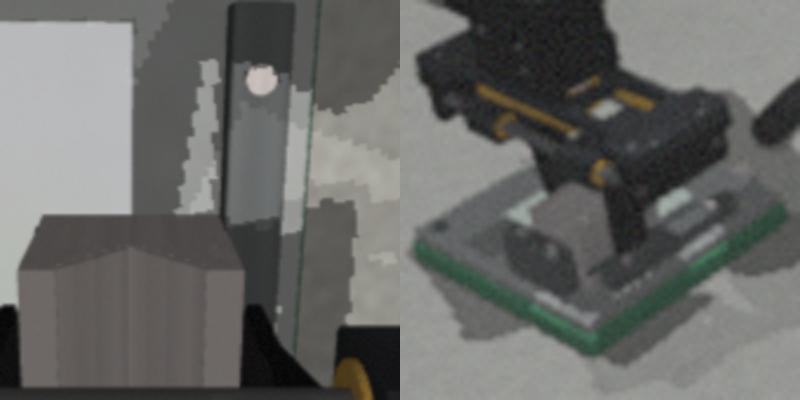

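View pics/top14.png

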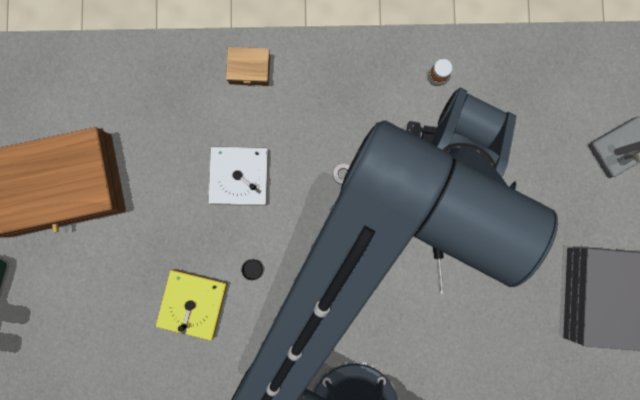

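The block sits in the corner with both side loads about 10 N in stage axes and a low bearing. I'll add a little margin on the long stop and ease the bearing further.

```bash
python3 -m inch '[{"ax":0,"ay":0,"az":0,"dx":0,"dy":0.6,"dz":-0.2,"gripper":0},{"ax":0,"ay":0,"az":0,"dx":-0.4,"dy":0.5,"dz":-0.2,"gripper":0},{"ax":0,"ay":0,"az":0,"dx":0,"dy":0,"dz":0,"gripper":0},{"ax":0,"ay":0,"az":0,"dx":0,"dy":0,"dz":0,"gripper":0},{"ax":0,"ay":0,"az":0,"dx":0,"dy":0,"dz":0,"gripper":0},{"ax":0,"ay":0,"az":0,"dx":0,"dy":0,"dz":0,"gripper":0},{"ax":0,"ay":0,"az":0,"dx":0,"dy":0,"dz":0,"gripper":0}]'
python3 look.py 15 top wrist
python3 - <<'E'
from h import *
np.set_printoptions(precision=4,suppress=True)
c=ld("wrist15");g=c["img"].astype(int).mean(2)
from rig import robot
o=robot.get_obs();F=o['ft_force'];y=-.173;e=np.array([np.cos(y),np.sin(y)]);n=np.array([-e[1],e[0]])
print("e,n force",F[:2]@e,F[:2]@n,F,o['moment'],o['joint_velocities'])
for v in (112,130,148,166,184): print(v,g[v,360:382].astype(int))
s=cv2.imread("pics/top15.png");cv2.imwrite("pics/crop15.png",cv2.resize(s[140:212,200:276],None,fx=6,fy=6,interpolation=cv2.INTER_CUBIC))
E
```

```text
time: 27.4
position: [0.6085, -0.2104, 0.0437]
tool_rot: [0.086, 0.996, -0.002, -0.005]
ft_force: [-12.8, -11.5, -1.1]
grip_width: 0.0448
27.4 [ 0.6085 -0.2104  0.0437] [ 0.0862  0.9963 -0.0017 -0.0046] 0.04482479649943664 [-12.7645 -11.451   -1.0527]
e,n force -10.374607345039173 -12.813934349810108 [-12.4255 -10.8368  -1.078 ] [-2.0677  2.0289 -0.4433] [ 0.0004  0.0004 -0.0001  0.0018 -0.002  -0.0008]
112 [88 87 88 88 87 79 54 34 37 46 55 56 56 55 56 53 53 53 52 53 53 52]
130 [153 151 136  94  82  64  38  42  65  87  99 100  98  90  87 132 178 189
 191 191 191 188]
148 [152 136  95  88  75  40  36  56  82  97  98  98 102 110 110 109 107 105
 105 107 107 107]
166 [133  95  88  79  53  37  57  91 108 111 112 110 110 108 107 106 104 105
 105 106 106 108]
184 [118 107 101  77  42  50  83 104 110 111 109 109 105 106 104 105 103 104
 105 105 107 107]
```

View pics/crop15.png

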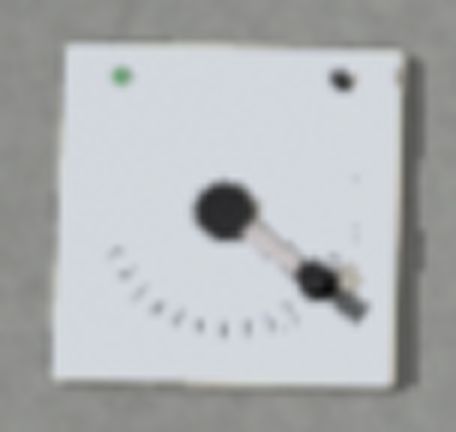

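View pics/wrist15.png

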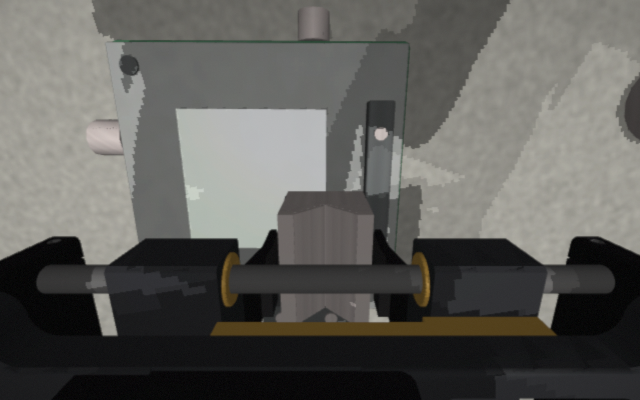

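The lever lines up with the tab (crop (318,280) toward (350,305)), and the block is flush in the corner. One small extra push goes on the short stop, then I hand in.

```bash
python3 -m inch '[{"ax":0,"ay":0,"az":0,"dx":-0.7,"dy":0,"dz":-0.2,"gripper":0},{"ax":0,"ay":0,"az":0,"dx":-0.7,"dy":0,"dz":-0.2,"gripper":0},{"ax":0,"ay":0,"az":0,"dx":0,"dy":0,"dz":0,"gripper":0},{"ax":0,"ay":0,"az":0,"dx":0,"dy":0,"dz":0,"gripper":0},{"ax":0,"ay":0,"az":0,"dx":0,"dy":0,"dz":0,"gripper":0},{"ax":0,"ay":0,"az":0,"dx":0,"dy":0,"dz":0,"gripper":0},{"ax":0,"ay":0,"az":0,"dx":0,"dy":0,"dz":0,"gripper":0}]'
python3 - <<'E'
from rig import robot
import numpy as np
o=robot.get_obs();F=o['ft_force'];y=-.173;e=np.array([np.cos(y),np.sin(y)]);n=np.array([-e[1],e[0]])
print(F[:2]@e,F[:2]@n,F,o['position'],o['tool_rot'],o['grip_width'])
E
```

```text
time: 28.2
position: [0.6085, -0.2103, 0.0437]
tool_rot: [0.086, 0.996, -0.001, -0.006]
ft_force: [-15.4, -11.3, -1.3]
grip_width: 0.0448
-13.278400473661142 -13.762521824418553 [-15.44924857 -11.27136393  -1.33042918] [ 0.60852171 -0.21032132  0.04373627] [ 0.08612805  0.99626482 -0.00142977 -0.00602733] 0.04483332988773828
```

```bash
python3 -c "
from rig import robot
print(robot.hand_in()); print(robot.get_obs()['ft_force'])"
```

```text
the job is handed in; nothing more can be done
None
the job is handed in; nothing more can be done
```

I set the dimmer lever in line with the index tab, then put the V-block groove up in the corner of the stage. I handed the job in at about 28 s, with the block still gripped at 30 N and pressed against both stops. The hand-in gave no verdict, and no force could be read afterwards.

**Lever:** After release, the wrist camera put the lever within about 0.02 rad of the tab. A late top view still showed them in line.

**Block:** The last reading before hand-in showed about 13 N toward the short stop and 14 N toward the long stop. These come from the wrist sensor turned into the stage's axes, so the force on each stop itself is not measured directly. The TCP was not advancing under the push and stood at the height where the block rests on the stage. The tool tilt was about 0.012 rad, and its yaw of −0.172 rad was within about 0.01 rad of most of my estimates of the stop direction (−0.15 to −0.18).

**What went wrong on the way:** The first attempt to slide the block along the long stop stuck about 9 mm short of the short stop, probably from friction. I backed off, lifted it about 3 mm, moved it over and seated it again.

**Disagreements and gaps:** My two early estimates of the corner differed by about 3 mm; the touch on the short stop fitted the value I used. I did not measure the other things on the bench at the end; the late top view shows the lens cap and part of the ring and screwdriver where they were, but the arm hid the eyepiece.

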